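# Cure the glue seam and rack the dinosaur heads on the drying rail

## Robot

A 7-joint arm with a two-finger parallel gripper is mounted at the origin on the work surface. World frame = base frame: x ahead of the robot, y to its left, z up, the work surface at z = 0. Lengths are in m, angles in degrees, forces in N, time in s.
With the tool pointing down it reaches from about 0.4 to 0.925 m from the base axis. Payload 4.1 kg.
Tool frame: the origin (TCP) lies on the centre line of the jaws, within the pads' length; the fingertips stand 25 mm ahead of it and the grasp point (between the pads) lies 6 mm ahead of it (bot.nose_length is the distance from the TCP to the fingertips, in m); z points along the fingers, y is the line along which they close (so a half turn about z gives the same grasp; the last joint's range is limited). The gripper opens to 85 mm and grips with 20 to 120 N. Pads are 22 mm wide; open, the fingers measure 114 mm over their backs; the gripper's body (76 mm by 85 mm) begins 54 mm behind the grasp point. The pads swing forward as they close: fully open they stand 13 mm farther back than shut.
Start: joints at [-79.641, 22.827, 2.584, 88.041, -1.071, 69.15, -2.905], TCP at [0.179, 0.625, 0.22] pointing down, gripper open.
Joint ranges: [-161.44, 161.44], [-28.35, 127.94], [-78.24, 83.42], [0, 140.83], [-78.03, 258.03], [13.02, 114.36], [-168.23, 168.23]. Speed limits (degrees/s): [147.25, 147.25, 180, 180, 180, 180, 180].

## Interface

Orientations are given as a 3x3 rotation matrix whose columns are the frame's x, y, z axes.
In Python, from bench import bot gives the robot as it stands.
- The arm moves only by the tool send_rows, never from a script. Its argument "commands" is one flat list of numbers, 6 for each row, row after row: the shift along the tool's x, y, z scaled (see below), then the turn, a rotation vector about the tool's x, y, z scaled (see below). A call has 1 to 5 rows; each row is the pose to reach, as a shift and turn from the pose commanded when the call began, along the tool's axes at that moment, turning the shorter way round; what a row does not reach only later rows make up. The controller multiplies each number of a shift by 300 mm and each number of a turn by 180 degrees. A row lasts 1/10 s, in which the tool goes at most 50 mm and 8.59 degrees, less where a joint would pass 70% of its speed; a pose out of reach is approached as far as the arm can. A call with a number of a shift or a turn outside -1 to 1 is refused whole. A call with a gripper value outside its range is refused whole. "grip" is the gripper's target within -1 to 1 (fully open at 1, half-way at 0, shut at -1), set as the call begins (left out, the last holds). The fingers move at their own pace and stop on an object; the grip force is fixed at half the most. Time passes only in rows, so rows that repeat a pose let the fingers close. It gives the time, the measured TCP pose, the force, the opening and the grip force at its end, in the units of the state.
- bot.sense(): the state, without advancing time (a new reading comes with each control period).
- bot.get_image(name): name is "scene" or "side" or "wrist"; returns a dict with "color" (420x560x3 uint8, red, green, blue), "fx", "fy", "cx", "cy" (pixels), "D" ([k1, k2, p1, p2, k3] as OpenCV has them; the pictures are not rectified), "R" (3x3) and "t" (3): a world point X has camera coordinates R X + t. Camera axes: x right, y down, z forward; pixel columns grow to the right and rows downward; lengths in m; the calibration is good to about 2 mm. A picture is of the moment at which its call begins. There is no depth.
- bot.sign_off(): hands the job in; it is judged then, once.
The state is a dict: "t": time; "joints": joint angles; "joint_vel": joint speeds; "effort": joint torques, N m; "tool_pos": TCP position; "eef_rot": TCP orientation; "contact_force": force on the tool from outside, world axes, zero at the start; "moment": the same for the moment, N m; "finger_gap": finger opening in m; "grip_force": force on a finger pad.
Only numpy, scipy, OpenCV 4.12 (cv2) and the standard library are available. Lean on these libraries where they do the work, as an engineer would, in place of code of your own. Each camera call takes 0.05 s, during which the arm holds its last target. There are 200 camera calls.

## Task

Take the curing pen from its dock and run its tip slowly, about 2 cm a second, along the glue seam over the head on the turntable, from the seam's left end to its right end (left as the robot sees it), keeping the tip just over the seam within a few millimetres and not pressing on it, then stand the pen back in its dock. Hang every head there is, that one included once its seam is done, on the drying rail: enter its rollers at the rail's open end and slide it along towards the closed end, so that in the end at least a whole head's width of rail at the mouth is free for the next. Leave them all hanging still, and do not disturb the can, the cup and the figurine.

Things in the scene. Friction and masses are not known exactly. Their poses are not given: they have to be found in the camera images.
- head_a_grip (a point): Grip point of the head's hanger: mid-length of a steel blade 12 mm thick (y), 36 mm long (x), its top 20 mm higher. Pinch across y from above, firmly (60 N): the centre of mass is 45 mm behind and 94 mm below. The underside's centre is 44 mm behind (+x), 145 mm below. x points to its board, it faces -x. This head starts on the turntable (72 mm radius, 26 mm high, fixed).
- head_a_roller (a point): Centre of the two black rollers of the same hanger, 44 mm behind (+x) and 13 mm below head_a_grip, same axes. Rollers: 40 mm diameter, 14 mm thick (x), at y -22 and +22 mm, so the pair is 84 mm long (y). A neck 14 mm high and 32 mm wide joins them to the blade in front. Each head: grey resin horned dinosaur, 80 mm deep plus 30 mm snout, 84 wide, 92 high at its arched crown, on a wooden board; 0.3 to 0.45 kg.
- head_b_grip (a point): Grip point of the head's hanger: mid-length of a steel blade 12 mm thick (y), 36 mm long (x), its top 20 mm higher. Pinch across y from above, firmly (60 N): the centre of mass is 45 mm behind and 94 mm below. The underside's centre is 44 mm behind (+x), 145 mm below. x points to its board, it faces -x. Starts standing on the bench, or is absent.
- head_b_roller (a point): Centre of the two black rollers of the same hanger, 44 mm behind (+x) and 13 mm below head_b_grip, same axes. Rollers: 40 mm diameter, 14 mm thick (x), at y -22 and +22 mm, so the pair is 84 mm long (y). A neck 14 mm high and 32 mm wide joins them to the blade in front.
- head_c_grip (a point): Grip point of the head's hanger: mid-length of a steel blade 12 mm thick (y), 36 mm long (x), its top 20 mm higher. Pinch across y from above, firmly (60 N): the centre of mass is 45 mm behind and 94 mm below. The underside's centre is 44 mm behind (+x), 145 mm below. x points to its board, it faces -x. Starts standing on the bench, or is absent.
- head_c_roller (a point): Centre of the two black rollers of the same hanger, 44 mm behind (+x) and 13 mm below head_c_grip, same axes. Rollers: 40 mm diameter, 14 mm thick (x), at y -22 and +22 mm, so the pair is 84 mm long (y). A neck 14 mm high and 32 mm wide joins them to the blade in front.
- head_d_grip (a point): Grip point of the head's hanger: mid-length of a steel blade 12 mm thick (y), 36 mm long (x), its top 20 mm higher. Pinch across y from above, firmly (60 N): the centre of mass is 45 mm behind and 94 mm below. The underside's centre is 44 mm behind (+x), 145 mm below. x points to its board, it faces -x. Starts standing on the bench, or is absent.
- head_d_roller (a point): Centre of the two black rollers of the same hanger, 44 mm behind (+x) and 13 mm below head_d_grip, same axes. Rollers: 40 mm diameter, 14 mm thick (x), at y -22 and +22 mm, so the pair is 84 mm long (y). A neck 14 mm high and 32 mm wide joins them to the blade in front.
- seam_0 (a point): Left (+y) end of the amber glue seam where the resin meets its board, over the crown of the turntable's head. The seam is an arc of 42 mm radius in the head's plane x = 28 mm, from 55 degrees left of the top to 55 degrees right, 80 mm long, its centre 50 mm above the underside. Point on the surface; axes of head_a_grip. The rollers stand 20 to 60 mm above the crown, 21 mm ahead of the seam.
- seam_1 (a point): Point on the seam, a quarter of the way along.
- seam_2 (a point): Point on the seam, half-way: its top, 53 mm below and 72 mm behind (+x) head_a_grip.
- seam_3 (a point): Point on the seam, three quarters of the way along.
- seam_4 (a point): Right (-y) end of the seam.
- pen_grip (a point): Grip point of the white curing pen (164 mm long, 70 g), which starts upright in its dock: square barrel 18 mm across, 105 mm long; grey flange of 28 mm diameter under it; then a thin steel light guide, 6 mm diameter, 55 mm long, pointing down. Point on the axis, 34 mm below the top, 126 mm above pen_tip. z runs from tip to barrel; x and y are square to the flats.
- pen_tip (a point): Centre of the 8 mm clear ball lens at the pen's lower end, on the axis.
- dock_hole (a point): Mouth of the hole in the top of the pen's fixed black dock (70 x 70 mm, 62 mm high): vertical, 17 mm diameter, 58 mm deep. Docked, the pen's flange rests on the top and pen_tip is 51 mm below this point.
- rail_mouth (a point): Centre of the drying rail's open end, where the roller centres run: 20 mm over the rail's floor, 202 mm over the bench. y points out of the mouth along the rail, x away from its slot. Inside 20 mm deep, 46 mm high (3 mm play); outside 28 by 54 mm. The slot in the front (-x) is 23 mm high, for the neck. Beyond this point the mouth flares 25 mm further out, 5 mm each way.
- rail_stop (a point): Closed end of the fixed aluminium rail, 460 mm from the mouth, same height and axes. A head fully home has its roller centre 42 mm short of it, the next ones 84 mm apart behind. Hung heads face the rail's -x, with their underside 70 mm over the bench; the rail's two posts stand 75 mm and more behind (+x).
- can: Blue drink can, 66 mm diameter, 122 mm high, standing; origin at its underside. Not part of the job.
- cup: White paper cup, 72 mm rim, 85 mm high, standing; origin at its underside. Not part of the job.
- figurine: Small terracotta dinosaur on a dark wooden base 30 x 60 mm, 65 mm high; origin at its underside. Not part of the job.

How it is judged:
By the outcome, as a careful person would: the job done as asked, in the order asked, and still so for the second after the job is handed in, with the robot touching nothing.
Of head_b, head_c, head_d only 1 to 3 are there at a start; the rules pass over those that are not, and their reading is None.
At some moment in a run one of head_b, head_c, head_d may be knocked a few centimetres aside while the robot is not near it.
It also fails if it takes over 210 s, if anything falls off the work surface, if the arm or the gripper's body presses on something with over 40 N, if the wrist force passes 120 N, or if a joint passes its speed limit or range.

## Working session

There is one attempt and no reset: what is moved stays moved. The work goes in short steps, Python scripts to look and compute and a tool call to move; the robot and the scene stay as the last step left them, time stands still between calls to the robot, and variables do not carry over. Pictures are saved under pics/ and viewed, at most 14 in all, crops included, and the job is handed in when it is done.

Besides the shell and the picture viewer there is one more tool, called after ">>>" as a command line: name --argument value ..., lists and objects as JSON in quotes. send_rows: Moves the arm, as the interface text tells. Shifts and turns lie within -1 to 1; 1 stands for 300 mm of shift or 180 degrees of turn. Its arguments: {"type":"object","properties":{"commands":{"type":"array","items":{"type":"number","minimum":-1,"maximum":1}},"grip":{"type":"number"}},"required":["commands"]}

```bash
mkdir -p pics; ls; cat > h.py <<'E'
import numpy as np, cv2
from bench import bot
def snap(n,name):
    im=bot.get_image(n); np.save(f'pics/{name}.npy',im,allow_pickle=True)
    cv2.imwrite(f'pics/{name}.png',im['color'][:,:,::-1]); return im
def load(name): return np.load(f'pics/{name}.npy',allow_pickle=True).item()
def K(im): return np.array([[im['fx'],0,im['cx']],[0,im['fy'],im['cy']],[0,0,1]])
def ray(im,uv):
    p=cv2.undistortPoints(np.array([[uv]],float),K(im),np.array(im['D']))[0,0]
    R=np.array(im['R']);t=np.array(im['t']);d=R.T@np.array([p[0],p[1],1]);return -R.T@t,d/np.linalg.norm(d)
def plane(im,uv,z):
    o,d=ray(im,uv);return o+d*(z-o[2])/d[2]
def tri(*obs):
    A=np.zeros((3,3));b=np.zeros(3);rs=[ray(im,uv) for im,uv in obs]
    for o,d in rs:
        M=np.eye(3)-np.outer(d,d);A+=M;b+=M@o
    X=np.linalg.solve(A,b);return X,[np.linalg.norm((np.eye(3)-np.outer(d,d))@(X-o))*1e3 for o,d in rs]
def proj(im,X):
    return cv2.projectPoints(np.array(X,float).reshape(-1,1,3),cv2.Rodrigues(np.array(im['R']))[0],np.array(im['t']),K(im),np.array(im['D']))[0][:,0]
E
python3 - <<'E'
from h import *
for n in('scene','side','wrist'):
    im=snap(n,n+'0');R=np.array(im['R']);print(n,-R.T@np.array(im['t']),R[2],im['fx'])
a=cv2.imread('pics/scene0.png');b=cv2.imread('pics/side0.png')
print(bot.sense(),bot.nose_length)
E
```

```text
pics
scene [0.91448921 0.64236248 0.91192644] [-0.36811007 -0.58828957 -0.7200072 ] 392.8319906687743
side [ 0.28439419 -0.8902576   0.86781952] [ 0.20084963  0.74945148 -0.63085807] 419.5231692244109
wrist [0.11249397 0.64454204 0.37237063] [ 0.26481607 -0.08016267 -0.96096118] 314.3643132512931
{'t': 0.15, 'joints': array([-79.6409742 ,  22.86203731,   2.58117673,  88.0961386 ,
        -1.07243807,  69.14965548,  -2.90625533]), 'joint_vel': array([ 0.02647119, -0.08393426,  0.04466946, -0.28597275, -0.03559113,
       -0.11623031,  0.05182628]), 'effort': array([ 1.75225388e-03, -4.75561666e+01,  1.36671033e+00, -2.54513884e+01,
        1.18025290e-02,  6.38244470e-03, -3.71693460e-06]), 'tool_pos': array([0.17934422, 0.62426272, 0.21871528]), 'eef_rot': array([[-9.61131014e-01,  2.76092511e-01, -3.16301880e-04],
       [ 2.76092678e-01,  9.61129960e-01, -1.42559012e-03],
       [-8.95875428e-05, -1.45750751e-03, -9.99998934e-01]]), 'contact_force': array([-0.4807766 ,  0.4848275 , -0.07436938]), 'moment': array([-0.01680537,  0.01474719, -0.04546416]), 'grip_force': 0.0, 'finger_gap': 0.08512217979580837} 0.025
```

View pics/scene0.png

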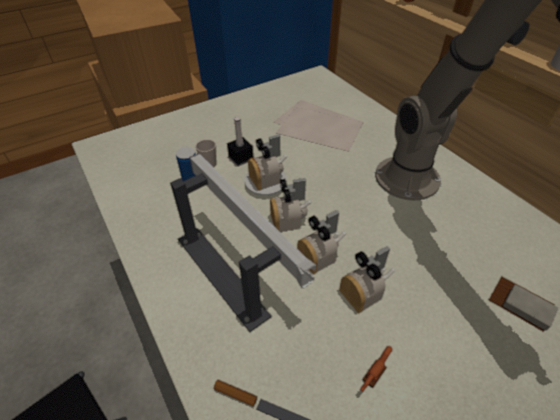

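View pics/side0.png

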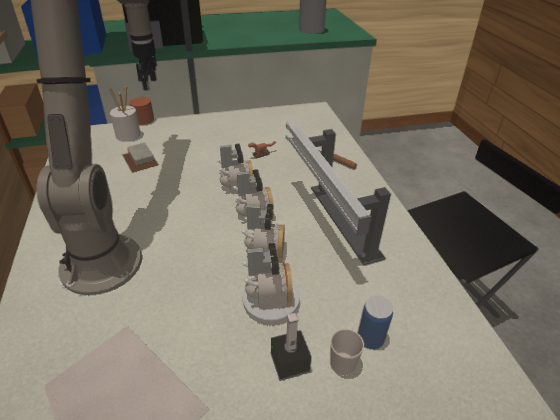

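```bash
python3 - <<'E'
from h import *
a=cv2.imread('pics/scene0.png');b=cv2.imread('pics/side0.png')
c=cv2.resize(a[110:330,160:420],None,fx=3,fy=2.7,interpolation=cv2.INTER_CUBIC)
c=cv2.resize(a[110:320,160:440],(800,600),interpolation=cv2.INTER_CUBIC);cv2.imwrite('pics/c1.png',c)
c=cv2.resize(b[110:395,200:580][:, :380],(800,600),interpolation=cv2.INTER_CUBIC);
c=cv2.resize(b[110:380,200:560],(800,600),interpolation=cv2.INTER_CUBIC);cv2.imwrite('pics/c2.png',c)
E
```

```text
(no output)
```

View pics/c1.png

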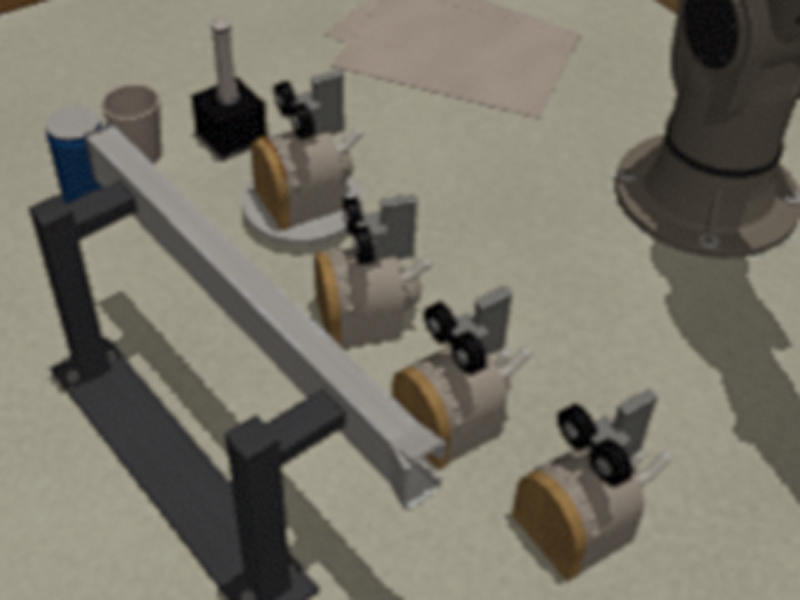

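View pics/c2.png

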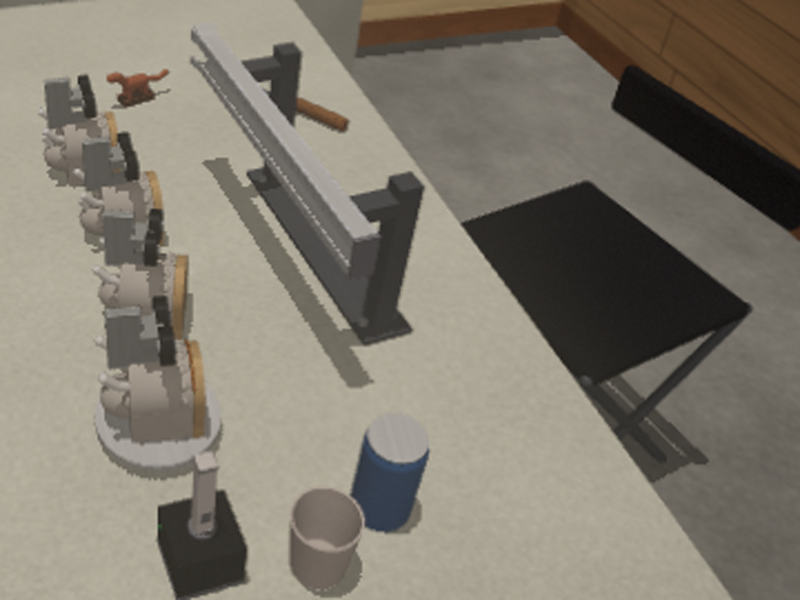

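```bash
python3 - <<'E'
from h import *
s=load('scene0');d=load('side0')
c1=lambda u,v:(160+u*.35-.3,110+v*.35-.3)
c2=lambda u,v:(200+u*.45-.3,110+v*.45-.3)
for n,a,b in [('pentop',(222,26),(206,459)),('A',(328,75),(125,313)),('B',(400,200),(130,211)),('C',(493,294),(106,142)),('D',(637,399),(63,82)),
 ('railstop top front corner?',(90,140),(352,240)),('stop top back',(113,126),(378,236)),('mouth',(440,445),(195,30)),('figurine',None,None)]:
    if a: 
        X,e=tri((s,c1(*a)),(d,c2(*b)));print(n,X.round(4),np.round(e,1))
print('can top',plane(s,c1(75,122),.122),plane(d,c2(396,439),.122))
print('cup',plane(s,c1(132,105),.085),plane(d,c2(327,515),.085))
print('fig',plane(d,c2(135,100),0))
E
```

```text
pentop [ 0.4365 -0.4062  0.1689] [1.7 1.7]
A [ 0.3978 -0.2292  0.1897] [2.2 2.2]
B [ 0.4366 -0.039   0.1672] [7. 7.]
C [0.4355 0.1119 0.165 ] [6.7 6.7]
D [0.4045 0.274  0.1641] [4.3 4.3]
railstop top front corner? [ 0.6612 -0.2151  0.2239] [11.9 11.9]
stop top back [ 0.6591 -0.222   0.2357] [12.8 12.8]
mouth [0.5991 0.2609 0.2306] [1.1 1.1]
can top [ 0.6370176  -0.38905236  0.122     ] [ 0.63646962 -0.39590866  0.122     ]
cup [ 0.55263867 -0.43111248  0.085     ] [ 0.55245523 -0.43860019  0.085     ]
fig [0.5491391  0.45395657 0.        ]
```

>>> send_rows --commands '[-0.55,-0.467,-0.333,0,0,-0.089,-0.55,-0.467,-0.333,0,0,-0.089,-0.55,-0.467,-0.333,0,0,-0.089,-0.55,-0.467,-0.333,0,0,-0.089,-0.55,-0.467,-0.333,0,0,-0.089]' --grip 1

```text
t: 0.65
tool_pos: [0.3015, 0.4418, 0.3207]
eef_rot: [[-1.0, 0.003, 0.001], [0.003, 1.0, 0.0], [-0.001, 0.0, -1.0]]
contact_force: [0.6, 1.1, 0.2]
finger_gap: 0.0854
grip_force: 0.0
```

>>> send_rows --commands '[-0.4,-0.667,-0.133,0,0,0,-0.4,-0.667,-0.133,0,0,0,-0.4,-0.667,-0.133,0,0,0,-0.4,-0.667,-0.133,0,0,0,-0.4,-0.667,-0.133,0,0,0]'

```text
t: 1.15
tool_pos: [0.4209, 0.2408, 0.3599]
eef_rot: [[-1.0, 0.004, 0.001], [0.004, 1.0, -0.0], [-0.001, -0.0, -1.0]]
contact_force: [0.5, -0.4, -0.9]
finger_gap: 0.0855
grip_force: 0.0
```

```bash
python3 - <<'E'
from h import *
snap('wrist','w1');s=bot.sense();print(s['t'],s['tool_pos'],s['eef_rot'],s['joints'])
E
```

```text
1.2 [0.42469958 0.2349605  0.36107452] [[-0.99990791  0.01277252  0.00458606]
 [ 0.01276184  0.9999158  -0.00234914]
 [-0.00461568 -0.0022904  -0.99998672]] [-5.09189721e+01  8.19961938e-01  1.70155249e+01  9.74954567e+01
  1.85461375e-02  8.15774679e+01  5.53603876e+01]
```

>>> send_rows --commands '[0,-0.75,0,0,0,0,0,-0.75,0,0,0,0,0,-0.75,0,0,0,0,0,-0.75,0,0,0,0,0,-0.75,0,0,0,0]'

```text
t: 1.7
tool_pos: [0.4187, 0.0147, 0.3593]
eef_rot: [[-1.0, 0.006, 0.0], [0.006, 1.0, 0.0], [-0.0, 0.0, -1.0]]
contact_force: [0.8, 0.6, 0.1]
finger_gap: 0.0856
grip_force: 0.0
```

```bash
python3 - <<'E'
from h import *
snap('wrist','w2');s=bot.sense();print(s['t'],s['tool_pos'],s['eef_rot'],s['joints'])
E
```

```text
1.75 [0.41884184 0.01162473 0.35944766] [[-9.99944939e-01  1.04854720e-02  4.15932937e-04]
 [ 1.04850376e-02  9.99944497e-01 -1.03320307e-03]
 [-4.26743474e-04 -1.02878511e-03 -9.99999380e-01]] [-40.60633678  -8.31867321  29.14457791 104.83664986   4.13920808
  82.44909803  77.13636621]
```

>>> send_rows --commands '[0,-0.75,0,0,0,0,0,-0.75,0,0,0,0,0,-0.75,0,0,0,0,0,-0.75,0,0,0,0,0,-0.75,0,0,0,0]'

```text
t: 2.25
tool_pos: [0.4181, -0.2099, 0.3595]
eef_rot: [[-1.0, 0.006, 0.001], [0.006, 1.0, -0.001], [-0.001, -0.001, -1.0]]
contact_force: [-0.3, 0.7, 0.2]
finger_gap: 0.0855
grip_force: 0.0
```

```bash
python3 - <<'E'
from h import *
snap('wrist','w3');s=bot.sense();print(s['t'],s['tool_pos'],s['eef_rot'],s['joints'])
a=[cv2.imread(f'pics/w{i}.png') for i in(1,2,3)]
cv2.imwrite('pics/m1.png',cv2.resize(np.vstack([np.hstack([a[0],a[1]]),np.hstack([a[2],a[2]*0])]),(800,600)))
E
```

```text
2.3 [ 0.41772011 -0.21277406  0.35956954] [[-9.99951493e-01  9.81840157e-03  7.81990440e-04]
 [ 9.81549831e-03  9.99945224e-01 -3.63377857e-03]
 [-8.17625503e-04 -3.62592667e-03 -9.99993092e-01]] [-30.05634772  -2.84007953  50.12487178 100.0622855    2.38475844
  81.65303411 109.12950234]
```

View pics/m1.png

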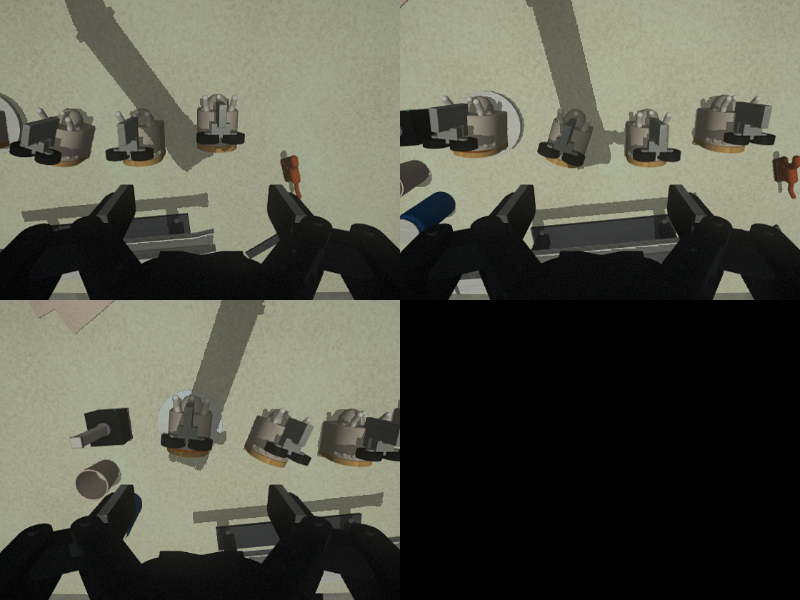

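>>> send_rows --commands '[-0.067,-0.633,0.133,0,0,0,-0.067,-0.633,0.133,0,0,0,-0.067,-0.633,0.133,0,0,0,-0.067,-0.633,0.133,0,0,0,-0.067,-0.633,0.133,0,0,0]'

```text
t: 2.8
tool_pos: [0.4361, -0.401, 0.3162]
eef_rot: [[-1.0, 0.01, -0.008], [0.01, 1.0, -0.003], [0.008, -0.003, -1.0]]
contact_force: [-0.8, -0.6, -0.1]
finger_gap: 0.0854
grip_force: 0.0
```

```bash
python3 - <<'E'
from h import *
snap('wrist','w4');s=bot.sense();print(s['t'],s['tool_pos'],s['eef_rot'],s['joints'])
a=cv2.imread('pics/w4.png');b=cv2.imread('pics/w3.png')
l=cv2.resize(a[100:325,150:450],(800,600),interpolation=cv2.INTER_CUBIC)
cv2.imwrite('pics/m2.png',l)
r=cv2.resize(b[120:345,80:380],(800,600),interpolation=cv2.INTER_CUBIC)
r=cv2.resize(b[110:240,90:390],(800,347),interpolation=cv2.INTER_CUBIC)
l=cv2.resize(a[120:215,150:450],(800,253),interpolation=cv2.INTER_CUBIC)
cv2.imwrite('pics/m2.png',np.vstack([r,l]))
E
```

```text
2.85 [ 0.43749997 -0.39789691  0.31722318] [[-9.99964035e-01  6.65962280e-03 -5.25143704e-03]
 [ 6.66176028e-03  9.99977734e-01 -3.89641524e-04]
 [ 5.24872524e-03 -4.24611326e-04 -9.99986135e-01]] [ -4.74234832  21.46088311  57.99408751  89.11741267 -18.12074368
  79.81163694 144.35977553]
```

View pics/m2.png

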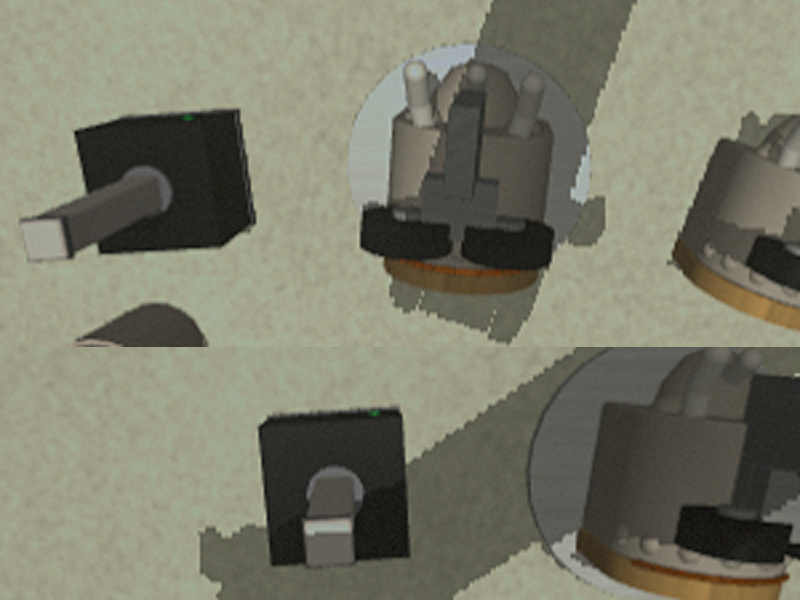

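```bash
python3 - <<'E'
from h import *
a=load('w3');b=load('w4');s=load('scene0');d=load('side0')
U=lambda u,v:(90+u*.375-.3,110+v*.375-.3)
L=lambda u,v:(150+u*.375-.3,120+(v-347)*.375-.3)
c1=lambda u,v:(160+u*.35-.3,110+v*.35-.3)
c2=lambda u,v:(200+u*.45-.3,110+v*.45-.3)
print(tri((a,U(47,240)),(b,L(330,540))),tri((a,U(47,240)),(b,L(330,540)),(s,c1(222,26)),(d,c2(206,459))))
for p in [(260,425),(400,410),(408,557),(271,565)]: print('dock',plane(b,L(*p),.062))
for p in [(305,563),(355,563),(352,516),(305,516)]: print('pen',plane(b,L(*p),.171))
for p in [(24,218),(62,222),(74,258),(30,262)]: print('penU',plane(a,U(*p),.171))
for u,v in [(150,140),(145,205)]: print(b['color'][v,u])
for u,v in [(200,235),(240,205),(250,170),(335,165)]: print(cv2.cvtColor(a['color'],cv2.COLOR_RGB2HSV)[v,u])
E
```

```text
(array([ 0.43733623, -0.40927091,  0.16803289]), [np.float64(0.5967655503155802), np.float64(0.5967655503155869)]) (array([ 0.43656412, -0.40783135,  0.16945123]), [np.float64(1.0834388868034166), np.float64(1.4297568183629612), np.float64(2.700406831048304), np.float64(1.3635464520666358)])
dock [ 0.40379255 -0.44559119  0.062     ]
dock [ 0.39743229 -0.37818924  0.062     ]
dock [ 0.47005867 -0.37388276  0.062     ]
dock [ 0.47351658 -0.44285095  0.062     ]
pen [ 0.44465013 -0.41858502  0.171     ]
pen [ 0.44483556 -0.4001335   0.171     ]
pen [ 0.42719581 -0.40104372  0.171     ]
pen [ 0.42701809 -0.41812437  0.171     ]
penU [ 0.42752542 -0.4158813   0.171     ]
penU [ 0.42937207 -0.39991526  0.171     ]
penU [ 0.44520223 -0.39718926  0.171     ]
penU [ 0.44686948 -0.41653488  0.171     ]
[156 156 133]
[159 161 135]
[ 35  39 171]
[30 24 32]
[ 20  41 136]
[ 35  39 168]
```

>>> send_rows --commands '[0.008,-0.046,0.2,0,0,-0.022,0.008,-0.046,0.2,0,0,-0.022,0.008,-0.046,0.2,0,0,-0.022,0.008,-0.046,0.2,0,0,-0.022,0.008,-0.046,0.2,0,0,-0.022]'

```text
t: 3.35
tool_pos: [0.4383, -0.4091, 0.2614]
eef_rot: [[-0.998, -0.07, 0.003], [-0.07, 0.998, -0.001], [-0.003, -0.001, -1.0]]
contact_force: [-0.1, -0.4, -1.3]
finger_gap: 0.0857
grip_force: 0.0
```

>>> send_rows --commands '[0,0,0.1,0,0,0,0,0,0.2,0,0,0,0,0,0.3,0,0,0,0,0,0.39,0,0,0,0,0,0.39,0,0,0]'

```text
t: 3.85
tool_pos: [0.4365, -0.407, 0.1404]
eef_rot: [[-0.998, -0.07, -0.003], [-0.07, 0.998, 0.004], [0.003, 0.004, -1.0]]
contact_force: [-0.5, -0.7, -0.6]
finger_gap: 0.0853
grip_force: 0.0
```

>>> send_rows --commands '[0,0,0,0,0,0,0,0,0,0,0,0,0,0,0,0,0,0,0,0,0,0,0,0]'

```text
t: 4.25
tool_pos: [0.4376, -0.4098, 0.1436]
eef_rot: [[-0.998, -0.069, 0.002], [-0.069, 0.998, -0.001], [-0.002, -0.001, -1.0]]
contact_force: [0.2, 0.4, 1.0]
finger_gap: 0.0854
grip_force: 0.0
```

```bash
python3 - <<'E'
from h import *
snap('wrist','w5');s=bot.sense();print(s['t'],s['tool_pos'],s['eef_rot'],s['joints'],s['contact_force'])
E
```

```text
4.3 [ 0.43743738 -0.40962562  0.14331225] [[-9.97614491e-01 -6.90157216e-02  1.46883138e-03]
 [-6.90168039e-02  9.97615252e-01 -6.99328819e-04]
 [-1.41706391e-03 -7.99034611e-04 -9.99998677e-01]] [  1.96978717  30.03795801  50.81922883 101.16407802 -26.27712385
  61.37818741 155.9246844 ] [-0.79362613  0.1769243   0.00560362]
```

View pics/w5.png

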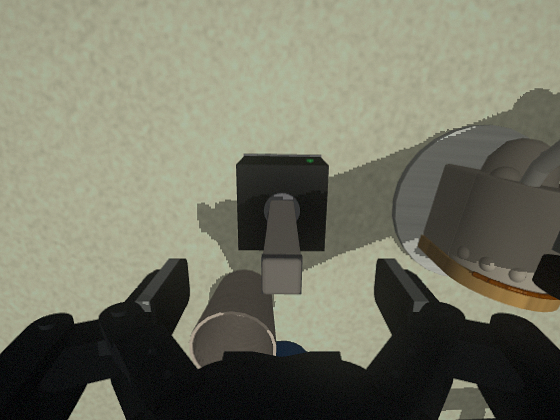

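>>> send_rows --commands '[0,0,0,0,0,0,0,0,0,0,0,0,0,0,0,0,0,0,0,0,0,0,0,0,0,0,0,0,0,0]' --grip -1

```text
t: 4.8
tool_pos: [0.4371, -0.4096, 0.1426]
eef_rot: [[-0.998, -0.069, 0.0], [-0.069, 0.998, -0.001], [-0.0, -0.001, -1.0]]
contact_force: [0.7, -0.4, -0.1]
finger_gap: 0.0165
grip_force: 60.0
```

>>> send_rows --commands '[0,0,0,0,0,0,0,0,0,0,0,0,0,0,0,0,0,0,0,0,0,0,0,0,0,0,0,0,0,0]'

```text
t: 5.3
tool_pos: [0.4371, -0.4095, 0.1425]
eef_rot: [[-0.998, -0.069, 0.0], [-0.069, 0.998, -0.0], [-0.0, -0.0, -1.0]]
contact_force: [0.8, -0.4, 1.5]
finger_gap: 0.0166
grip_force: 60.3
```

```bash
python3 - <<'E'
from h import *
snap('wrist','w6');s=bot.sense();print(s)
E
```

```text
{'t': 5.35, 'joints': array([  1.98990068,  30.09454183,  50.79158982, 101.20646029,
       -26.27985708,  61.35133096, 155.93300222]), 'joint_vel': array([ 0.09700849, -0.0115677 , -0.03239503,  0.07411668,  0.1123927 ,
       -0.06305297, -0.07372666]), 'effort': array([-2.16855509e-01, -3.83722222e+01,  1.05853173e+01, -2.06069952e+01,
       -5.54585026e-02,  2.23255442e-01, -1.14982467e-03]), 'tool_pos': array([ 0.43707258, -0.40946375,  0.14249642]), 'eef_rot': array([[-9.97622288e-01, -6.89179332e-02,  2.97244493e-04],
       [-6.89180237e-02,  9.97622279e-01, -3.05970256e-04],
       [-2.75450891e-04, -3.25728250e-04, -9.99999909e-01]]), 'contact_force': array([ 0.34150767, -1.09564674,  1.4895095 ]), 'moment': array([-0.1883614 , -0.03125544, -0.04638995]), 'grip_force': 60.33384919166565, 'finger_gap': 0.016555599376666806}
```

>>> send_rows --commands '[0,0,-0.08,0,0,0,0,0,-0.2,0,0,0,0,0,-0.35,0,0,0,0,0,-0.5,0,0,0,0,0,-0.65,0,0,0]'

```text
t: 5.85
tool_pos: [0.4365, -0.4085, 0.3386]
eef_rot: [[-0.998, -0.069, -0.001], [-0.069, 0.998, 0.001], [0.001, 0.002, -1.0]]
contact_force: [1.2, -0.7, -0.2]
finger_gap: 0.0166
grip_force: 60.1
```

>>> send_rows --commands '[-0.251,0.584,-0.083,0,0,0.022,-0.251,0.584,-0.083,0,0,0.022,-0.251,0.584,-0.083,0,0,0.022,-0.251,0.584,-0.083,0,0,0.022,-0.251,0.584,-0.083,0,0,0.022]'

```text
t: 6.35
tool_pos: [0.5039, -0.2207, 0.3618]
eef_rot: [[-1.0, -0.014, 0.001], [-0.014, 1.0, 0.005], [-0.001, 0.005, -1.0]]
contact_force: [0.6, 0.6, -0.1]
finger_gap: 0.0165
grip_force: 60.1
```

>>> send_rows --commands '[0,0,0,0,0,0,0,0,0,0,0,0,0,0,0,0,0,0]'

```text
t: 6.65
tool_pos: [0.4988, -0.2311, 0.3621]
eef_rot: [[-1.0, 0.004, -0.001], [0.004, 1.0, -0.0], [0.001, -0.0, -1.0]]
contact_force: [0.4, 0.0, -1.1]
finger_gap: 0.0163
grip_force: 60.0
```

```bash
python3 - <<'E'
from h import *
snap('wrist','w7');snap('scene','s7');snap('side','d7');s=bot.sense();print(s['t'],s['tool_pos'],s['eef_rot'],s['joints'],s['contact_force'],s['finger_gap'])
a=cv2.imread('pics/w7.png');b=cv2.imread('pics/w6.png')
A=cv2.resize(a[50:275,130:430],(800,600),interpolation=cv2.INTER_CUBIC)
cv2.imwrite('pics/m3.png',A)
E
```

```text
6.8 [ 0.49935451 -0.23050312  0.36217898] [[-9.99996517e-01  2.62979632e-03 -2.25935551e-04]
 [ 2.62978704e-03  9.99996541e-01  4.13975367e-05]
 [ 2.26043637e-04  4.08032301e-05 -9.99999974e-01]] [-27.96108797  13.54017149  59.28727899  90.25364419 -11.69880273
  82.89618646 121.93105635] [-0.43513213 -0.4521444  -0.69096056] 0.01616387478422901
```

View pics/m3.png

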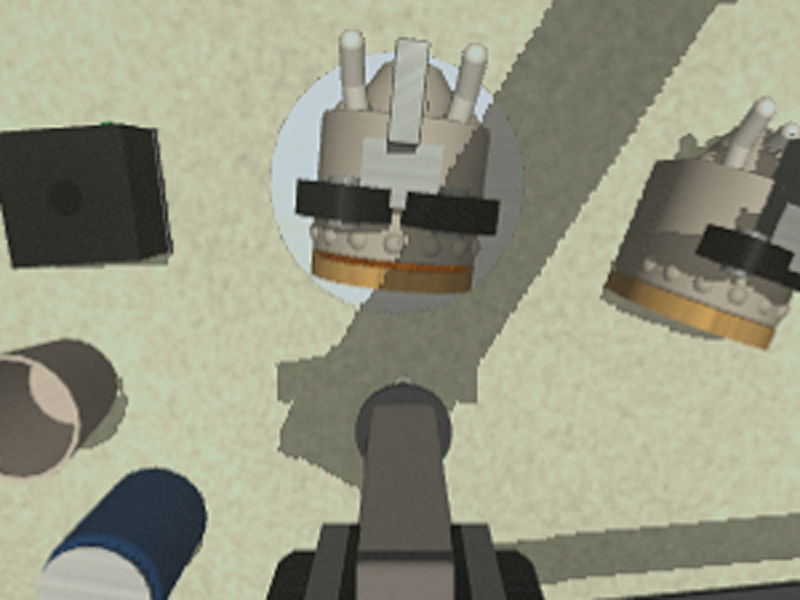

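```bash
python3 - <<'E'
from h import *
a=load('w3');b=load('w7');s=load('scene0');d=load('side0')
U=lambda u,v:(90+u*.375-.3,110+v*.375-.3)
M=lambda u,v:(130+u*.375-.3,50+v*.375-.3)
c1=lambda u,v:(160+u*.35-.3,110+v*.35-.3)
c2=lambda u,v:(200+u*.45-.3,110+v*.45-.3)
print(tri((a,U(467,147)),(b,M(410,92))))
print(tri((s,c1(328,75)),(b,M(410,92))), tri((d,c2(127,313)),(b,M(410,92))))
for p in [(397,40),(430,40),(422,143),(390,143)]: print('blade',plane(b,M(*p),.191))
for p in [(297,180),(498,200)]: print('rollers',plane(b,M(*p),.165))
# amber mask
h=cv2.cvtColor(b['color'],cv2.COLOR_RGB2HSV)
m=((h[:,:,0]<14)&(h[:,:,1]>150)).astype(np.uint8); m[:, :]&=1
n,l,st,c=cv2.connectedComponentsWithStats(m)
for i in range(1,n):
    if st[i,4]>8: print(st[i],c[i])
for u in range(246,312,6):
    col=h[138:165,u]; print(u,[tuple(int(k) for k in x) for x in col[::2]]) if u in(258,282) else None
E
```

```text
(array([ 0.39764326, -0.22814253,  0.17898792]), [np.float64(0.5145468671248367), np.float64(0.5145468671248269)])
(array([ 0.39748653, -0.22810969,  0.19075897]), [np.float64(1.2761843107419828), np.float64(1.2761843107421564)]) (array([ 0.40020539, -0.22917355,  0.18853271]), [np.float64(1.8467173406626654), np.float64(1.8467173406627302)])
blade [ 0.3811112  -0.23329606  0.191     ]
blade [ 0.38116789 -0.22147997  0.191     ]
blade [ 0.41636082 -0.22431832  0.191     ]
blade [ 0.41630507 -0.23612835  0.191     ]
rollers [ 0.42928622 -0.27425023  0.165     ]
rollers [ 0.43749102 -0.19301354  0.165     ]
[250 145  21   4  25] [259.68 146.72]
[284 149  12   3  14] [289.71428571 150.07142857]
258 [(22, 41, 156), (20, 41, 156), (20, 39, 152), (23, 33, 154), (14, 207, 111), (17, 145, 137), (18, 131, 167), (19, 138, 165), (18, 138, 168), (22, 36, 184), (79, 14, 204), (88, 15, 205), (60, 9, 178), (31, 41, 195)]
282 [(23, 37, 145), (22, 42, 181), (26, 37, 96), (24, 34, 105), (24, 36, 106), (13, 85, 102), (14, 193, 132), (20, 124, 101), (19, 129, 105), (18, 133, 102), (19, 140, 104), (27, 21, 119), (41, 18, 115), (34, 17, 118)]
```

```bash
cat >> h.py <<'E'
def seam(g,yaw,off=0,x=.072):
    c,s=np.cos(np.radians(yaw)),np.sin(np.radians(yaw));R=np.array([[c,-s,0],[s,c,0],[0,0,1]])
    th=np.radians(np.linspace(55,-55,11));r=.042+off
    return np.array(g)+np.array([[x,r*np.sin(t),-.095+r*np.cos(t)] for t in th])@R.T
E
python3 - <<'E'
from h import *
g=[.3987,-.2288,.171]
P=seam(g,-4.6);print(P.round(4))
for n in('w7','w3','s7','d7','w4'):
    b=load(n);uv=proj(b,P);print(n,uv.round(1).tolist())
    h=cv2.cvtColor(b['color'],cv2.COLOR_RGB2HSV)
    m=((h[:,:,0]<=15)&(h[:,:,1]>150)).astype(np.uint8)
    box=np.zeros_like(m);x0,y0=uv.min(0).astype(int)-6;x1,y1=uv.max(0).astype(int)+7
    ys,xs=np.nonzero(m[y0:y1,x0:x1]);xs+=x0;ys+=y0
    print('  mask',[(int(x),round(float(ys[xs==x].mean()),1),int((xs==x).sum())) for x in np.unique(xs)])
# knob/roller bottom check via side
E
```

```text
[[ 0.4732 -0.2003  0.1001]
 [ 0.4728 -0.2055  0.1062]
 [ 0.4723 -0.2118  0.1112]
 [ 0.4717 -0.2189  0.1149]
 [ 0.4711 -0.2266  0.1172]
 [ 0.4705 -0.2346  0.118 ]
 [ 0.4698 -0.2426  0.1172]
 [ 0.4692 -0.2503  0.1149]
 [ 0.4686 -0.2574  0.1112]
 [ 0.4681 -0.2637  0.1062]
 [ 0.4677 -0.2689  0.1001]]
w7 [[305.0, 151.7], [301.3, 151.9], [296.6, 151.9], [291.1, 151.8], [285.1, 151.5], [278.7, 151.1], [272.3, 150.5], [266.3, 149.9], [260.8, 149.2], [256.2, 148.4], [252.6, 147.7]]
  mask [(249, 145.0, 1), (250, 145.0, 1), (251, 145.5, 2), (252, 145.5, 2), (253, 145.5, 2), (254, 145.5, 2), (255, 146.5, 2), (256, 146.5, 2), (257, 146.5, 2), (258, 146.5, 2), (259, 146.5, 2), (260, 147.0, 3), (261, 147.5, 2), (262, 147.5, 2), (263, 147.5, 2), (264, 147.5, 2), (265, 147.5, 2), (266, 147.5, 2), (267, 147.5, 2), (268, 148.5, 2), (269, 148.5, 2), (270, 148.5, 2), (271, 148.5, 2), (272, 148.5, 2), (273, 148.5, 2), (274, 148.5, 2), (275, 148.5, 2), (276, 149.5, 2), (277, 149.5, 2), (278, 149.5, 2), (279, 149.5, 2), (280, 149.5, 2), (281, 149.5, 2), (282, 149.5, 2), (283, 149.5, 2), (284, 150.0, 3), (2
[... 2293 characters left out ...]
2), (405, 204.5, 2), (406, 204.5, 2), (407, 205.5, 2), (408, 205.5, 2), (409, 205.5, 2), (410, 205.5, 2), (411, 205.5, 2), (412, 206.0, 3), (413, 206.5, 2), (414, 206.5, 2), (415, 206.5, 2), (416, 206.5, 2), (417, 206.5, 2), (418, 206.5, 2), (419, 206.5, 2), (420, 207.5, 2), (421, 207.5, 2), (422, 207.5, 2), (423, 207.5, 2), (424, 207.5, 2), (425, 207.5, 2), (426, 207.5, 2), (427, 207.5, 2), (428, 207.5, 2), (429, 207.5, 2), (430, 207.5, 2), (431, 207.5, 2), (432, 208.0, 3), (433, 207.5, 2), (434, 207.5, 2), (435, 207.5, 2), (436, 207.5, 2), (437, 207.5, 2), (438, 207.5, 2), (439, 207.5, 2), (440, 207.5, 2), (441, 207.5, 2), (442, 206.5, 2), (443, 206.5, 2), (444, 206.0, 1), (445, 206.0, 1)]
```

```bash
cat >> h.py <<'E'
def togo(target,cur=None,R=None):
    s=bot.sense();c=s['tool_pos'] if cur is None else cur
    return (s['eef_rot'].T@(np.array(target)-c)/.3).round(3)
def path(g,yaw,off,n=41):
    c,s=np.cos(np.radians(yaw)),np.sin(np.radians(yaw));R=np.array([[c,-s,0],[s,c,0],[0,0,1]])
    th=np.radians(np.linspace(55,-55,n));r=.042+off
    return np.array(g)+np.array([[.072,r*np.sin(t),-.095+r*np.cos(t)] for t in th])@R.T
E
python3 - <<'E'
from h import *
tip=bot.sense()['tool_pos']+[-.0006,0,-.1315]
for n in('w7','s7','d7'): print(n,proj(load(n),[tip]).round(1))
g=[.397,-.2288,.171]
for n in('w7','w3','w4'): print(proj(load(n),seam(g,-5.3))[[0,5,10]].round(1).tolist())
P=path(g,-5.3,.0065);T=P+[.0006,0,.1315];print(T[[0,20,40]])
print(togo(T[0]+[0,0,.03]))
s=load('s7');d=load('d7')
for n,im in(('s7',s),('d7',d)):
    u,v=proj(im,[tip])[0].astype(int);c=im['color'][v-40:v+35,u-50:u+50,::-1];cv2.imwrite(f'pics/{n}c.png',cv2.resize(c,(400,300),interpolation=cv2.INTER_CUBIC))
cv2.imwrite('pics/m4.png',np.hstack([cv2.imread('pics/s7c.png'),cv2.imread('pics/d7c.png')]))
E
```

```text
w7 [[282.  194.3]]
s7 [[244.1 135.3]]
d7 [[298.9 230.5]]
[[304.3, 150.6], [278.0, 149.7], [251.9, 146.0]]
[[288.3, 210.1], [262.5, 211.8], [238.2, 205.9]]
[[445.5, 206.1], [424.2, 207.8], [390.1, 201.6]]
[[ 0.47296196 -0.19589166  0.23531846]
 [ 0.46929218 -0.23545068  0.256     ]
 [ 0.4656224  -0.2750097   0.23531846]]
[0.088 0.115 0.323]
```

View pics/m4.png

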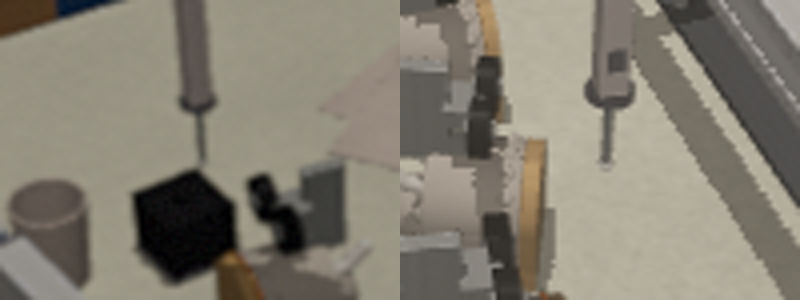

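>>> send_rows --commands '[0.088,0.115,0.05,0,0,0,0.088,0.115,0.15,0,0,0,0.088,0.115,0.25,0,0,0,0.088,0.115,0.323,0,0,0,0.088,0.115,0.323,0,0,0]'

```text
t: 7.3
tool_pos: [0.4713, -0.1942, 0.2628]
eef_rot: [[-1.0, 0.001, -0.006], [0.001, 1.0, 0.001], [0.006, 0.001, -1.0]]
contact_force: [-0.1, 0.4, -1.5]
finger_gap: 0.0166
grip_force: 59.9
```

>>> send_rows --commands '[0,0,0.03,0,0,0,0,0,0.055,0,0,0,0,0,0.065,0,0,0,0,0,0.065,0,0,0,0,0,0.065,0,0,0]'

```text
t: 7.8
tool_pos: [0.4739, -0.195, 0.2463]
eef_rot: [[-1.0, 0.0, 0.001], [0.0, 1.0, -0.0], [-0.001, -0.0, -1.0]]
contact_force: [-0.1, 0.5, -0.3]
finger_gap: 0.0162
grip_force: 60.0
```

```bash
python3 - <<'E'
from h import *
s8=snap('scene','s8');d8=snap('side','d8');w8=snap('wrist','w8');s=bot.sense();print(s['t'],s['tool_pos'],s['eef_rot'].round(4).tolist(),s['contact_force'])
g=[.397,-.2288,.171];T=path(g,-5.3,.0065)+[.0006,0,.1315];print(T[0]-s['tool_pos'],togo(T[0]))
tip=s['tool_pos']+[-.0006,0,-.1315]
o=[]
for n,im in(('s',s8),('d',d8),('w',w8)):
    p=proj(im,[tip])[0];q=proj(im,path(g,-5.3,0,5));print(n,p.round(1),q.round(1).tolist())
    u,v=p.astype(int);c=im['color'][v-25:v+25,u-25:u+25,::-1];print(u-25,v-25);o.append(cv2.resize(c,(266,266),interpolation=cv2.INTER_CUBIC) if c.size else np.zeros((266,266,3),np.uint8))
cv2.imwrite('pics/m5.png',np.hstack(o))
E
```

```text
7.95 [ 0.47389204 -0.19492529  0.24624946] [[-1.0, 0.0001, 0.0008], [0.0001, 1.0, -0.0], [-0.0008, -0.0, -1.0]] [ 0.05382396 -1.19556144 -0.42139044]
[-0.00093008 -0.00096637 -0.010931  ] [ 0.003 -0.003  0.036]
s [259.4 169.1] [[259.0, 171.4], [256.9, 165.5], [254.3, 160.9], [251.9, 158.6], [250.3, 159.2]]
234 144
d [283.1 257.1] [[283.1, 263.1], [284.1, 263.9], [285.4, 268.5], [286.7, 275.9], [287.6, 284.4]]
258 232
w [281.4 193.5] [[275.0, 188.5], [258.7, 190.2], [237.3, 189.5], [217.2, 186.5], [204.5, 182.2]]
256 168
```

View pics/m5.png

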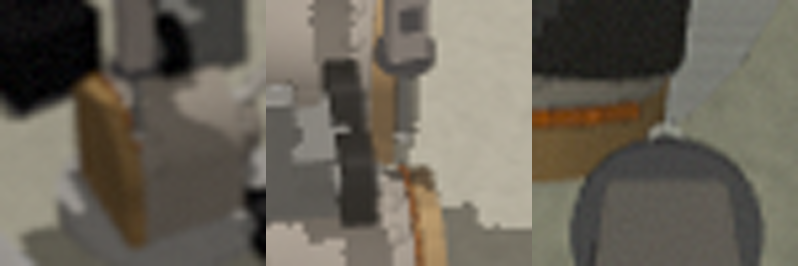

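```bash
python3 - <<'E'
from h import *
T=path([.397,-.2288,.171],-5.3,.0065)
for k in range(8):
    D=(T[5*k+1:5*k+6]-T[5*k])*[-1,1,-1]/.3
    print([float(x) for r in D.round(3) for x in (*r,0,0,0)])
E
```

```text
[0.0, -0.005, -0.006, 0.0, 0.0, 0.0, 0.001, -0.009, -0.012, 0.0, 0.0, 0.0, 0.001, -0.015, -0.018, 0.0, 0.0, 0.0, 0.002, -0.02, -0.024, 0.0, 0.0, 0.0, 0.002, -0.026, -0.029, 0.0, 0.0, 0.0]
[0.001, -0.006, -0.005, 0.0, 0.0, 0.0, 0.001, -0.012, -0.01, 0.0, 0.0, 0.0, 0.002, -0.018, -0.014, 0.0, 0.0, 0.0, 0.002, -0.025, -0.018, 0.0, 0.0, 0.0, 0.003, -0.032, -0.022, 0.0, 0.0, 0.0]
[0.001, -0.007, -0.003, 0.0, 0.0, 0.0, 0.001, -0.014, -0.006, 0.0, 0.0, 0.0, 0.002, -0.021, -0.009, 0.0, 0.0, 0.0, 0.003, -0.029, -0.012, 0.0, 0.0, 0.0, 0.003, -0.036, -0.014, 0.0, 0.0, 0.0]
[0.001, -0.008, -0.002, 0.0, 0.0, 0.0, 0.001, -0.015, -0.003, 0.0, 0.0, 0.0, 0.002, -0.023, -0.004, 0.0, 0.0, 0.0, 0.003, -0.031, -0.004, 0.0, 0.0, 0.0, 0.004, -0.038, -0.005, 0.0, 0.0, 0.0]
[0.001, -0.008, 0.0, 0.0, 0.0, 0.0, 0.001, -0.015, 0.001, 0.0, 0.0, 0.0, 0.002, -0.023, 0.002, 0.0, 0.0, 0.0, 0.003, -0.031, 0.003, 0.0, 0.0, 0.0, 0.004, -0.038, 0.005, 0.0, 0.0, 0.0]
[0.001, -0.007, 0.002, 0.0, 0.0, 0.0, 0.001, -0.015, 0.004, 0.0, 0.0, 0.0, 0.002, -0.022, 0.007, 0.0, 0.0, 0.0, 0.003, -0.029, 0.01, 0.0, 0.0, 0.0, 0.003, -0.036, 0.014, 0.0, 0.0, 0.0]
[0.001, -0.007, 0.004, 0.0, 0.0, 0.0, 0.001, -0.013, 0.008, 0.0, 0.0, 0.0, 0.002, -0.02, 0.012, 0.0, 0.0, 0.0, 0.002, -0.026, 0.017, 0.0, 0.0, 0.0, 0.003, -0.032, 0.022, 0.0, 0.0, 0.0]
[0.001, -0.006, 0.005, 0.0, 0.0, 0.0, 0.001, -0.011, 0.011, 0.0, 0.0, 0.0, 0.002, -0.016, 0.017, 0.0, 0.0, 0.0, 0.002, -0.021, 0.023, 0.0, 0.0, 0.0, 0.002, -0.026, 0.029, 0.0, 0.0, 0.0]
```

>>> send_rows --commands '[0.003,-0.003,0.018,0,0,0,0.003,-0.003,0.036,0,0,0,0.003,-0.003,0.036,0,0,0,0.003,-0.003,0.036,0,0,0,0.003,-0.003,0.036,0,0,0]'

```text
t: 8.45
tool_pos: [0.4728, -0.1958, 0.2351]
eef_rot: [[-1.0, 0.0, 0.0], [0.0, 1.0, 0.0], [-0.0, 0.0, -1.0]]
contact_force: [-0.5, -0.2, -0.5]
finger_gap: 0.0167
grip_force: 60.0
```

>>> send_rows --commands '[0,-0.005,-0.006,0,0,0,0.001,-0.009,-0.012,0,0,0,0.001,-0.015,-0.018,0,0,0,0.002,-0.02,-0.024,0,0,0,0.002,-0.026,-0.029,0,0,0]'

```text
t: 8.95
tool_pos: [0.4722, -0.2037, 0.244]
eef_rot: [[-1.0, 0.0, 0.0], [0.0, 1.0, 0.0], [-0.0, 0.0, -1.0]]
contact_force: [0.3, -0.2, -0.3]
finger_gap: 0.0164
grip_force: 60.0
```

>>> send_rows --commands '[0.001,-0.006,-0.005,0,0,0,0.001,-0.012,-0.01,0,0,0,0.002,-0.018,-0.014,0,0,0,0.002,-0.025,-0.018,0,0,0,0.003,-0.032,-0.022,0,0,0]'

```text
t: 9.45
tool_pos: [0.4712, -0.2132, 0.2505]
eef_rot: [[-1.0, 0.0, 0.0], [0.0, 1.0, 0.0], [-0.0, 0.0, -1.0]]
contact_force: [0.3, 0.4, -0.3]
finger_gap: 0.0163
grip_force: 60.0
```

>>> send_rows --commands '[0.001,-0.007,-0.003,0,0,0,0.001,-0.014,-0.006,0,0,0,0.002,-0.021,-0.009,0,0,0,0.003,-0.029,-0.012,0,0,0,0.003,-0.036,-0.014,0,0,0]'

```text
t: 9.95
tool_pos: [0.4703, -0.2242, 0.2547]
eef_rot: [[-1.0, 0.0, 0.0], [0.0, 1.0, 0.0], [-0.0, 0.0, -1.0]]
contact_force: [0.2, -0.2, -0.8]
finger_gap: 0.0168
grip_force: 60.0
```

>>> send_rows --commands '[0.001,-0.008,-0.002,0,0,0,0.001,-0.015,-0.003,0,0,0,0.002,-0.023,-0.004,0,0,0,0.003,-0.031,-0.004,0,0,0,0.004,-0.038,-0.005,0,0,0]'

```text
t: 10.45
tool_pos: [0.469, -0.2355, 0.256]
eef_rot: [[-1.0, 0.0, -0.0], [0.0, 1.0, 0.0], [0.0, 0.0, -1.0]]
contact_force: [0.4, -0.0, -1.6]
finger_gap: 0.0168
grip_force: 60.0
```

```bash
python3 - <<'E'
from h import *
d8=snap('side','d9');w8=snap('wrist','w9');s=bot.sense();print(s['t'],s['tool_pos'],s['contact_force'])
g=[.397,-.2288,.171];T=path(g,-5.3,.0065)+[.0006,0,.1315];print((T[20]-s['tool_pos'])*1e3)
tip=s['tool_pos']+[-.0006,0,-.1315]
o=[]
for n,im in(('d',d8),('w',w8)):
    p=proj(im,[tip])[0];q=proj(im,path(g,-5.3,0,5));print(n,p.round(1),q.round(1).tolist())
    u,v=p.astype(int);c=im['color'][v-25:v+25,u-25:u+25,::-1];print(u-25,v-25);o.append(cv2.resize(c,(400,400),interpolation=cv2.INTER_CUBIC))
cv2.imwrite('pics/m6.png',np.hstack(o))
E
```

```text
10.55 [ 0.46897235 -0.23572996  0.25610239] [ 0.07831022 -0.16457563 -0.74842236]
[ 0.31982534  0.27927964 -0.10239047]
d [285.4 266.7] [[283.1, 263.1], [284.1, 263.9], [285.4, 268.5], [286.7, 275.9], [287.6, 284.4]]
260 241
w [281.6 193.7] [[315.8, 191.3], [301.8, 193.0], [281.9, 192.4], [261.9, 189.4], [247.9, 185.2]]
256 168
```

View pics/m6.png

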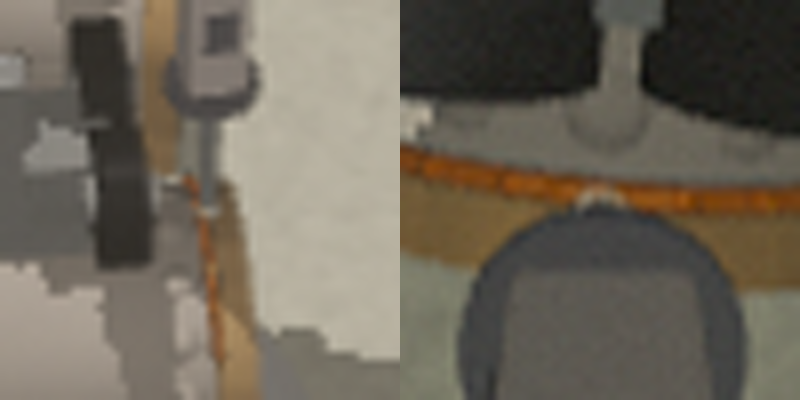

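>>> send_rows --commands '[0.001,-0.008,0,0,0,0,0.001,-0.015,0.001,0,0,0,0.002,-0.023,0.002,0,0,0,0.003,-0.031,0.003,0,0,0,0.004,-0.038,0.005,0,0,0]'

```text
t: 11.05
tool_pos: [0.4679, -0.247, 0.2546]
eef_rot: [[-1.0, 0.0, 0.0], [0.0, 1.0, 0.0], [-0.0, 0.0, -1.0]]
contact_force: [-0.5, -0.7, 0.4]
finger_gap: 0.0163
grip_force: 60.0
```

>>> send_rows --commands '[0.001,-0.007,0.002,0,0,0,0.001,-0.015,0.004,0,0,0,0.002,-0.022,0.007,0,0,0,0.003,-0.029,0.01,0,0,0,0.003,-0.036,0.014,0,0,0]'

```text
t: 11.55
tool_pos: [0.467, -0.2577, 0.2503]
eef_rot: [[-1.0, 0.0, 0.0], [0.0, 1.0, 0.0], [-0.0, 0.0, -1.0]]
contact_force: [-0.2, -1.0, -0.9]
finger_gap: 0.0168
grip_force: 60.0
```

>>> send_rows --commands '[0.001,-0.007,0.004,0,0,0,0.001,-0.013,0.008,0,0,0,0.002,-0.02,0.012,0,0,0,0.002,-0.026,0.017,0,0,0,0.003,-0.032,0.022,0,0,0]'

```text
t: 12.05
tool_pos: [0.4662, -0.2672, 0.2436]
eef_rot: [[-1.0, 0.0, 0.0], [0.0, 1.0, 0.0], [-0.0, 0.0, -1.0]]
contact_force: [0.5, 0.6, -0.2]
finger_gap: 0.0165
grip_force: 60.0
```

>>> send_rows --commands '[0.001,-0.006,0.005,0,0,0,0.001,-0.011,0.011,0,0,0,0.002,-0.016,0.017,0,0,0,0.002,-0.021,0.023,0,0,0,0.002,-0.026,0.029,0,0,0]'

```text
t: 12.55
tool_pos: [0.4656, -0.275, 0.2349]
eef_rot: [[-1.0, 0.0, 0.0], [0.0, 1.0, 0.0], [-0.0, 0.0, -1.0]]
contact_force: [-0.5, -0.5, -0.6]
finger_gap: 0.0164
grip_force: 60.0
```

>>> send_rows --commands '[0,-0.003,0.002,0,0,0,0,-0.003,0.002,0,0,0,0,-0.003,0.002,0,0,0]'

```text
t: 12.85
tool_pos: [0.4656, -0.2758, 0.2345]
eef_rot: [[-1.0, 0.0, 0.0], [0.0, 1.0, 0.0], [-0.0, 0.0, -1.0]]
contact_force: [0.4, 0.9, -0.5]
finger_gap: 0.0162
grip_force: 60.0
```

```bash
python3 - <<'E'
from h import *
w8=snap('wrist','w10');d8=snap('side','d10');s=bot.sense();print(s['t'],s['tool_pos'],s['contact_force'])
g=[.397,-.2288,.171];T=path(g,-5.3,.0065)+[.0006,0,.1315];print((T[40]-s['tool_pos'])*1e3)
q=proj(w8,path(g,-5.3,0,5));print(q.round(1).tolist())
h=cv2.cvtColor(w8['color'],cv2.COLOR_RGB2HSV);m=(h[:,:,0]<=15)&(h[:,:,1]>150)
ys,xs=np.nonzero(m[150:230,230:400]);xs+=230;ys+=150
print([(int(x),round(float(ys[xs==x].mean()),1)) for x in np.unique(xs)][::4], xs.min(),xs.max())
print('dock',togo([.4371,-.4095,.1425]), togo([.4371,-.4095,.345]))
E
```

```text
12.95 [ 0.46559304 -0.27573609  0.2345317 ] [-0.68582072  0.32705033 -0.32912401]
[0.02935668 0.72638738 0.78675695]
[[360.0, 200.0], [347.1, 202.2], [326.6, 201.7], [304.6, 198.4], [287.8, 193.5]]
[(284, 191.5), (288, 193.0), (292, 194.5), (296, 196.0), (300, 197.0), (304, 198.0), (308, 198.5), (312, 199.5), (316, 200.0), (320, 200.5), (324, 201.5), (328, 201.0), (332, 201.5), (336, 202.0), (340, 202.0), (344, 202.0), (348, 202.0), (352, 202.0), (356, 201.0), (360, 200.0)] 284 360
dock [ 0.095 -0.446  0.307] [ 0.095 -0.446 -0.368]
```

>>> send_rows --commands '[0,-0.003,0.004,0,0,0,0,-0.006,0.007,0,0,0,0,-0.006,0.007,0,0,0,0,-0.006,0.007,0,0,0]'

```text
t: 13.35
tool_pos: [0.4655, -0.2776, 0.2323]
eef_rot: [[-1.0, 0.0, -0.0], [0.0, 1.0, 0.0], [0.0, 0.0, -1.0]]
contact_force: [0.1, 0.4, -0.8]
finger_gap: 0.0164
grip_force: 60.0
```

>>> send_rows --commands '[0,-0.006,-0.03,0,0,0,0,-0.006,-0.1,0,0,0,0,-0.006,-0.2,0,0,0,0,-0.006,-0.3,0,0,0,0,-0.006,-0.375,0,0,0]'

```text
t: 13.85
tool_pos: [0.4658, -0.2802, 0.3475]
eef_rot: [[-1.0, 0.001, 0.002], [0.001, 1.0, -0.001], [-0.002, -0.001, -1.0]]
contact_force: [0.6, 0.4, -0.5]
finger_gap: 0.0165
grip_force: 60.0
```

>>> send_rows --commands '[0.095,-0.434,0,0,0,-0.022,0.095,-0.434,0,0,0,-0.022,0.095,-0.434,0,0,0,-0.022,0.095,-0.434,0,0,0,-0.022,0.095,-0.434,0,0,0,-0.022]'

```text
t: 14.35
tool_pos: [0.4364, -0.4105, 0.3453]
eef_rot: [[-0.998, -0.066, 0.0], [-0.066, 0.998, -0.0], [-0.0, -0.0, -1.0]]
contact_force: [0.5, 0.8, -0.4]
finger_gap: 0.0166
grip_force: 60.1
```

>>> send_rows --commands '[0,0,0,0,0,0,0,0,0,0,0,0,0,0,0,0,0,0,0,0,0,0,0,0]'

```text
t: 14.75
tool_pos: [0.4376, -0.4088, 0.3449]
eef_rot: [[-0.998, -0.071, 0.0], [-0.071, 0.998, 0.0], [-0.0, 0.0, -1.0]]
contact_force: [-0.3, -0.1, -0.8]
finger_gap: 0.0161
grip_force: 60.1
```

```bash
python3 - <<'E'
from h import *
s=bot.sense();print(s['t'],s['tool_pos'],s['eef_rot'].round(4).tolist(),s['joints'])
print('dock',togo([.4371,-.4095,.1425]))
E
```

```text
14.75 [ 0.43760829 -0.40875821  0.34492365] [[-0.9975, -0.0707, 0.0004], [-0.0707, 0.9975, 0.0004], [-0.0004, 0.0004, -1.0]] [ -3.36868444  21.68232313  58.58894601  85.57171573 -18.54982032
  83.10011456 149.68146321]
dock [ 0.002 -0.003  0.675]
```

>>> send_rows --commands '[0.002,-0.003,0.1,0,0,0,0.002,-0.003,0.2,0,0,0,0.002,-0.003,0.3,0,0,0,0.002,-0.003,0.38,0,0,0,0.002,-0.003,0.44,0,0,0]'

```text
t: 15.25
tool_pos: [0.4364, -0.4094, 0.2111]
eef_rot: [[-0.998, -0.07, -0.001], [-0.07, 0.998, 0.002], [0.001, 0.002, -1.0]]
contact_force: [0.4, 0.3, -0.7]
finger_gap: 0.0163
grip_force: 60.1
```

>>> send_rows --commands '[0,0,0.05,0,0,0,0,0,0.1,0,0,0,0,0,0.15,0,0,0,0,0,0.2,0,0,0,0,0,0.225,0,0,0]'

```text
t: 15.75
tool_pos: [0.4361, -0.4099, 0.1437]
eef_rot: [[-0.998, -0.069, -0.001], [-0.069, 0.998, 0.001], [0.001, 0.001, -1.0]]
contact_force: [-0.7, 0.8, -1.7]
finger_gap: 0.0166
grip_force: 60.0
```

>>> send_rows --commands '[0,0,0.003,0,0,0,0,0,0.006,0,0,0,0,0,0.008,0,0,0,0,0,0.008,0,0,0,0,0,0.008,0,0,0]'

```text
t: 16.25
tool_pos: [0.4367, -0.4107, 0.1434]
eef_rot: [[-0.998, -0.069, 0.001], [-0.069, 0.998, -0.0], [-0.001, -0.0, -1.0]]
contact_force: [0.3, -0.5, -1.3]
finger_gap: 0.0163
grip_force: 60.0
```

```bash
python3 - <<'E'
from h import *
snap('side','d11');s=bot.sense();print(s['t'],s['tool_pos'],s['eef_rot'].round(4).tolist(),s['contact_force'])
E
```

```text
16.3 [ 0.43666568 -0.410671    0.14334195] [[-0.9976, -0.069, 0.0007], [-0.069, 0.9976, -0.0002], [-0.0007, -0.0003, -1.0]] [ 0.55788773 -0.18439476  0.6096485 ]
```

>>> send_rows --commands '[0,0,0.003,0,0,0,0,0,0.003,0,0,0,0,0,0.003,0,0,0]'

```text
t: 16.6
tool_pos: [0.4367, -0.4108, 0.1425]
eef_rot: [[-0.998, -0.069, 0.001], [-0.069, 0.998, -0.0], [-0.001, -0.0, -1.0]]
contact_force: [0.4, 0.9, 1.9]
finger_gap: 0.0164
grip_force: 60.4
```

>>> send_rows --commands '[0,0,0,0,0,0,0,0,0,0,0,0,0,0,0,0,0,0,0,0,0,0,0,0,0,0,0,0,0,0]' --grip 1

```text
t: 17.1
tool_pos: [0.4364, -0.4105, 0.142]
eef_rot: [[-0.998, -0.069, -0.0], [-0.069, 0.998, 0.0], [0.0, 0.0, -1.0]]
contact_force: [-0.1, 0.2, 0.2]
finger_gap: 0.0851
grip_force: 0.0
```

>>> send_rows --commands '[0,0,-0.05,0,0,0,0,0,-0.2,0,0,0,0,0,-0.35,0,0,0,0,0,-0.5,0,0,0,0,0,-0.65,0,0,0]'

```text
t: 17.6
tool_pos: [0.436, -0.4107, 0.3402]
eef_rot: [[-0.998, -0.068, 0.001], [-0.068, 0.998, -0.001], [-0.001, -0.001, -1.0]]
contact_force: [0.1, -0.5, -0.8]
finger_gap: 0.0854
grip_force: 0.0
```

```bash
python3 - <<'E'
from h import *
w=snap('wrist','w12');d=snap('side','d12');s=bot.sense();print(s['t'],s['tool_pos'],s['eef_rot'].round(4).tolist(),s['contact_force'],s['finger_gap'])
top=[.4365,-.4095,.171]
print(proj(w,[top]),proj(d,[top]))
a=d['color'].astype(int);b=load('side0')['color'].astype(int);u,v=proj(d,[top])[0].astype(int)
print(abs(a-b)[v-10:v+60,u-30:u+30].mean(), abs(a-b)[v-10:v+60,u-30:u+30].max())
E
```

```text
17.7 [ 0.43765809 -0.41408019  0.34498588] [[-0.9976, -0.0682, 0.0097], [-0.0683, 0.9976, -0.0086], [-0.0091, -0.0092, -0.9999]] [-0.43366494 -0.95045098  0.05938957] 0.08539369651014185
[[282.69108941 186.15123656]] [[292.02325673 316.82388404]]
19.43079365079365 64
```

>>> send_rows --commands '[-0.25,0.75,0,0,0,0.022,-0.25,0.75,0,0,0,0.022,-0.25,0.75,0,0,0,0.022,-0.25,0.75,0,0,0,0.022,-0.25,0.75,0,0,0,0.022]'

```text
t: 18.2
tool_pos: [0.4963, -0.1773, 0.3372]
eef_rot: [[-1.0, -0.003, 0.0], [-0.003, 1.0, 0.002], [-0.001, 0.002, -1.0]]
contact_force: [1.1, -0.1, 0.8]
finger_gap: 0.0855
grip_force: 0.0
```

>>> send_rows --commands '[0,0.75,0,0,0,0,0,0.75,0,0,0,0,0,0.75,0,0,0,0,0,0.75,0,0,0,0,0,0.75,0,0,0,0]'

```text
t: 18.7
tool_pos: [0.4951, 0.0495, 0.3372]
eef_rot: [[-1.0, -0.007, -0.0], [-0.007, 1.0, 0.003], [0.0, 0.003, -1.0]]
contact_force: [0.6, -0.2, 0.1]
finger_gap: 0.0852
grip_force: 0.0
```

>>> send_rows --commands '[0,0.75,0,0,0,0,0,0.75,0,0,0,0,0,0.75,0,0,0,0,0,0.75,0,0,0,0,0,0.75,0,0,0,0]'

```text
t: 19.2
tool_pos: [0.4943, 0.2747, 0.3367]
eef_rot: [[-1.0, -0.006, -0.001], [-0.006, 1.0, 0.001], [0.001, 0.001, -1.0]]
contact_force: [-0.2, 1.2, 0.8]
finger_gap: 0.0855
grip_force: 0.0
```

```bash
python3 - <<'E'
from h import *
w=snap('wrist','w13');sc=snap('scene','s13');sd=snap('side','d13');s=bot.sense();print(s['t'],s['tool_pos'],s['eef_rot'].round(4).tolist(),s['joints'])
a=w['color'][:,:,::-1]
A=cv2.resize(a[50:275,130:430],(800,600),interpolation=cv2.INTER_CUBIC)
cv2.imwrite('pics/m7.png',A)
E
```

```text
19.35 [0.49537829 0.27036088 0.33671074] [[-1.0, -0.0028, -0.0003], [-0.0028, 1.0, -0.0018], [0.0003, -0.0018, -1.0]] [-70.71852975  13.53743175  46.3266537   90.80283589  -9.81283361
  79.96083225  66.69822459]
```

View pics/m7.png

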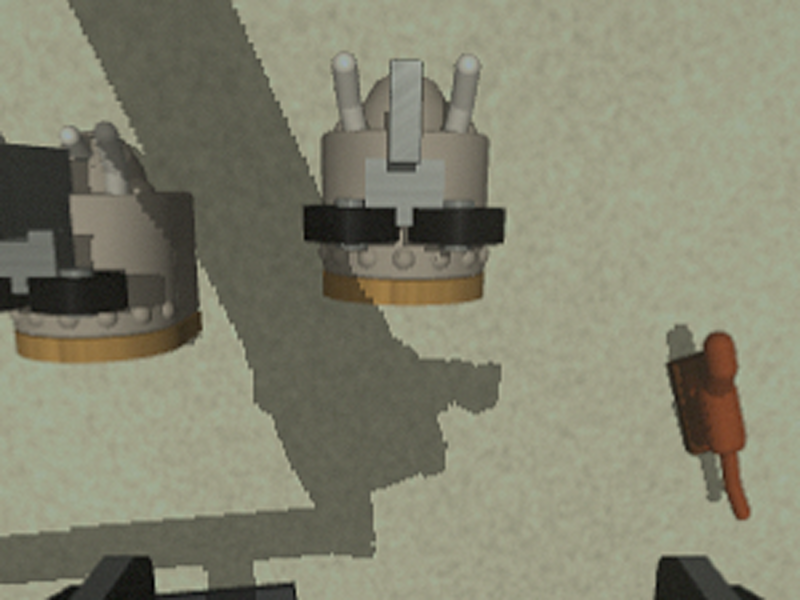

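>>> send_rows --commands '[-0.617,-0.033,-0.21,0,0,0,-0.617,-0.033,-0.21,0,0,0,-0.617,-0.033,-0.21,0,0,0,-0.617,-0.033,-0.21,0,0,0,-0.617,-0.033,-0.21,0,0,0]'

```text
t: 19.85
tool_pos: [0.6868, 0.2528, 0.3996]
eef_rot: [[-1.0, 0.009, 0.004], [0.009, 1.0, -0.007], [-0.004, -0.007, -1.0]]
contact_force: [-0.6, -0.5, -0.7]
finger_gap: 0.0855
grip_force: 0.0
```

>>> send_rows --commands '[0,0,0,0,0,0,0,0,0,0,0,0,0,0,0,0,0,0]'

```text
t: 20.15
tool_pos: [0.6796, 0.2591, 0.401]
eef_rot: [[-1.0, -0.0, -0.0], [-0.0, 1.0, 0.001], [0.0, 0.001, -1.0]]
contact_force: [-0.4, 0.0, 0.6]
finger_gap: 0.0857
grip_force: 0.0
```

```bash
python3 - <<'E'
from h import *
b=load('w13');M=lambda u,v:(130+u*.375-.3,50+v*.375-.3)
q=[plane(b,M(*p),.165) for p in [(391,60),(423,60),(420,163),(389,163)]]
print(np.round(q,4)); f=(q[0]+q[1])/2;r=(q[2]+q[3])/2;print('D',(f+r)/2,np.linalg.norm(r-f),np.degrees(np.arctan2(r[1]-f[1],r[0]-f[0])))
for n in('w13','w7'):
    im=load(n);v=im['color'].max(2);m=(v<48).astype(np.uint8)
    N,l,st,c=cv2.connectedComponentsWithStats(m)
    for i in range(1,N):
        if 150<st[i,4]<3000: print(n,st[i],c[i].round(1),plane(im,c[i],.152 if n=='w13' else .178).round(4))
w=snap('wrist','w14');sc=snap('scene','s14');sd=snap('side','d14');s=bot.sense();print(s['t'],s['tool_pos'],s['eef_rot'].round(4).tolist())
X=[.60,.25,.229]
print(proj(w,[X]),proj(sc,[X]),proj(sd,[X]))
A=cv2.resize(w['color'][90:210,200:360,::-1],(800,600),interpolation=cv2.INTER_CUBIC)
u,v=proj(w,[X])[0].astype(int);a=w['color'][max(0,v-60):max(0,v-60)+120,max(u-90,0):max(u-90,0)+180,::-1];print('origin w',max(u-90,0),max(0,v-60))
o=np.zeros((600,800,3),np.uint8);o[:360,:540]=cv2.resize(a,(540,360),interpolation=cv2.INTER_CUBIC)
us,vs=proj(sc,[X])[0].astype(int);c=sc['color'][vs-30:vs+30,us-40:us+40,::-1];o[360:,:320]=cv2.resize(c,(320,240),interpolation=cv2.INTER_CUBIC);print('scene orig',us-40,vs-30)
us,vs=proj(sd,[X])[0].astype(int);c=sd['color'][vs-30:vs+30,us-40:us+40,::-1];o[360:,320:640]=cv2.resize(c,(320,240),interpolation=cv2.INTER_CUBIC);print('side orig',us-40,vs-30)
us,vs=proj(sd,[[.645,-.205,.229]])[0].astype(int);c=sd['color'][vs-30:vs+30,us-32:us+33,::-1];o[:240,540:800]=cv2.resize(c,(260,240),interpolation=cv2.INTER_CUBIC);print('side stop orig',us-32,vs-30)
cv2.imwrite('pics/m8.png',o)
E
```

```text
[[0.3832 0.2693 0.165 ]
 [0.3832 0.2809 0.165 ]
 [0.4188 0.2801 0.165 ]
 [0.4189 0.2686 0.165 ]]
D [0.40103005 0.27474036 0.165     ] 0.03569263162773567 -1.1501806805321786
w13 [127 105  31  45 439] [144.3 125.4] [0.4338 0.1309 0.152 ]
w13 [   0  107   35   45 1053] [ 16.4 123.4] [ 0.4316 -0.0052  0.152 ]
w13 [244 127  36  14 458] [260.7 133.8] [0.4419 0.2527 0.152 ]
w13 [283 128  36  14 427] [301.3 134.6] [0.4425 0.2954 0.152 ]
w13 [  0 139  36  36 738] [ 15.8 161.2] [ 0.4715 -0.0149  0.152 ]
w13 [101 152  77  16 971] [139.9 159.9] [0.4698 0.122  0.152 ]
w7 [172  97  21  50 538] [183.5 121.2] [ 0.4329 -0.3328  0.178 ]
w7 [128 109  46  41 845] [149.6 131.6] [ 0.4432 -0.3695  0.178 ]
w7 [262 120  15  14 159] [269.1 126.6] [ 0.4389 -0.2437  0.178 ]
w7 [280 122  37  16 445] [298.9 129.8] [ 0.4423 -0.2126  0.178 ]
w7 [391 135  22  15 208] [401.3 141.7] [ 0.4549 -0.1041  0.178 ]
w7 [413 141  33  21 312] [428.2 151.7] [ 0.4654 -0.0743  0.178 ]
w7 [524 145  36  16 458] [541.7 153.3] [0.4672 0.0494 0.178 ]
w7 [493 271  33  11 216] [508.6 276.5] [0.6145 0.0421 0.178 ]
20.3 [0.67984894 0.25980436 0.40085483] [[-1.0, -0.0011, 0.0001], [-0.0011, 1.0, 0.0013], [-0.0001, 0.0013, -1.0]]
[[271.88289993 106.36376805]] [[309.82495223 262.7126839 ]] [[288.25352586 125.15007293]]
origin w 181 46
scene orig 269 232
side orig 248 95
side stop orig 323 184
```

View pics/m8.png

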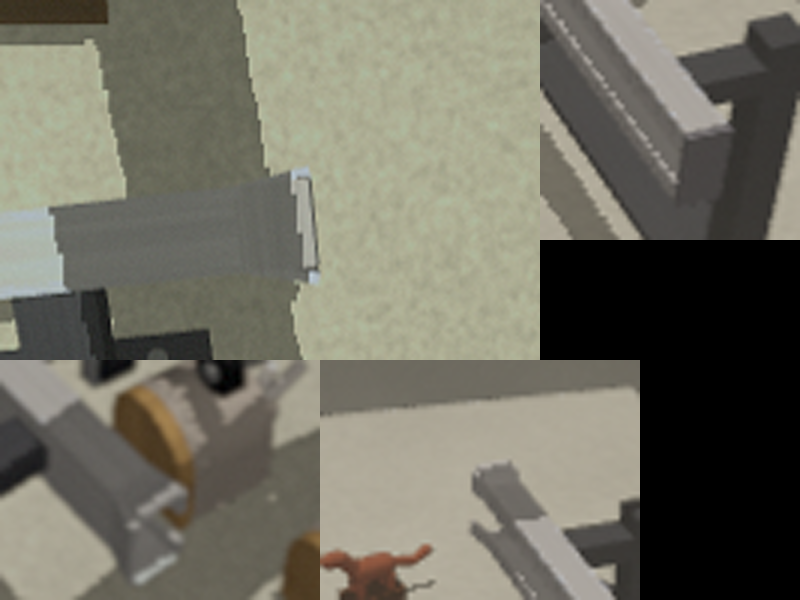

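```bash
python3 - <<'E'
from h import *
w=load('w14');sd=load('d14');sc=load('s14')
W=lambda u,v:(181+u/3-.3,46+v/3-.3)
Q=lambda n,ps,z:[print(n,p,plane(w,W(*p),z).round(4)) for p in ps]
Q('front',[(0,212),(120,199.5),(240,187)],.229);Q('back',[(0,298),(120,286.5),(240,275)],.229);Q('flare',[(296,175),(305,278)],.234)
S=lambda u,v:(323+(u-540)/4-.3,184+v/4-.3)
for p in[(680,136),(730,128)]: print('stop',plane(sd,S(*p),.229).round(4))
# heights: flare corner from wrist/scene/side: top front corner
sc_=lambda u,v:(269+u/4-.3,232+(v-360)/4-.3);sd_=lambda u,v:(248+(u-320)/4-.3,95+(v-360)/4-.3)
print(tri((w,W(296,174)),(sc,sc_(183,490)),(sd,sd_(478,473))))
print(tri((w,W(304,278)),(sd,sd_(513,464))),tri((w,W(304,278)),(sc,sc_(128,525))))
E
```

```text
front (0, 212) [0.6093 0.1588 0.229 ]
front (120, 199.5) [0.6054 0.199  0.229 ]
front (240, 187) [0.6016 0.2389 0.229 ]
back (0, 298) [0.6376 0.1563 0.229 ]
back (120, 286.5) [0.6338 0.1976 0.229 ]
back (240, 275) [0.6301 0.2384 0.229 ]
flare (296, 175) [0.598  0.2574 0.234 ]
flare (305, 278) [0.6307 0.2604 0.234 ]
stop [ 0.6455 -0.2176  0.229 ]
stop [ 0.6772 -0.2176  0.229 ]
(array([0.59726515, 0.25872734, 0.23243373]), [np.float64(1.3430467090664897), np.float64(2.393366744964863), np.float64(1.437642748679313)])
(array([0.62926564, 0.26037603, 0.23609799]), [np.float64(1.3859830238756656), np.float64(1.3859830238754796)]) (array([0.6308818 , 0.26026917, 0.2276192 ]), [np.float64(0.360723351171246), np.float64(0.36072335117109905)])
```

>>> send_rows --commands '[0.6,0.03,0.2,0,0,0.006,0.6,0.03,0.2,0,0,0.006,0.6,0.03,0.2,0,0,0.006,0.6,0.03,0.2,0,0,0.006,0.6,0.03,0.2,0,0,0.006]'

```text
t: 20.8
tool_pos: [0.4936, 0.2695, 0.3373]
eef_rot: [[-1.0, 0.012, -0.01], [0.012, 1.0, 0.001], [0.01, 0.001, -1.0]]
contact_force: [0.1, -0.1, -0.5]
finger_gap: 0.0853
grip_force: 0.0
```

>>> send_rows --commands '[0.33,0.02,0.3,0,0,0,0.33,0.02,0.3,0,0,0,0.33,0.02,0.3,0,0,0,0.33,0.02,0.3,0,0,0,0.33,0.02,0.3,0,0,0]'

```text
t: 21.3
tool_pos: [0.4025, 0.2764, 0.2508]
eef_rot: [[-1.0, 0.018, 0.001], [0.018, 1.0, 0.001], [-0.001, 0.001, -1.0]]
contact_force: [0.9, 0.3, -0.5]
finger_gap: 0.0854
grip_force: 0.0
```

>>> send_rows --commands '[0,0,0,0,0,0,0,0,0,0,0,0,0,0,0,0,0,0]'

```text
t: 21.6
tool_pos: [0.4035, 0.2761, 0.2509]
eef_rot: [[-1.0, 0.021, 0.002], [0.021, 1.0, 0.001], [-0.002, 0.001, -1.0]]
contact_force: [-0.1, -0.8, -0.1]
finger_gap: 0.0856
grip_force: 0.0
```

```bash
python3 - <<'E'
from h import *
w=snap('wrist','w15');s=bot.sense();print(s['t'],s['tool_pos'],s['eef_rot'].round(4).tolist())
print(togo([.401,.2747,.151]))
im=w;v=im['color'].max(2);m=(v<48).astype(np.uint8)
N,l,st,c=cv2.connectedComponentsWithStats(m)
for i in range(1,N):
    if 150<st[i,4]<3000: print(st[i],c[i].round(1),plane(im,c[i],.152).round(4))
E
```

```text
21.65 [0.40315529 0.27603638 0.25069111] [[-0.9998, 0.0203, 0.0013], [0.0203, 0.9998, 0.0005], [-0.0013, 0.0005, -1.0]]
[ 0.008 -0.005  0.332]
[  90  199   48   61 1458] [113.  229.7] [0.4239 0.1311 0.152 ]
[235 225  44  29 884] [254.6 241.2] [0.4369 0.2524 0.152 ]
[283 224  43  30 884] [305.5 240.5] [0.4372 0.2964 0.152 ]
```

>>> send_rows --commands '[0.008,-0.005,0.1,0,0,0,0.008,-0.005,0.2,0,0,0,0.008,-0.005,0.29,0,0,0,0.008,-0.005,0.332,0,0,0,0.008,-0.005,0.332,0,0,0]'

```text
t: 22.15
tool_pos: [0.3991, 0.2738, 0.1493]
eef_rot: [[-1.0, 0.02, -0.002], [0.02, 1.0, -0.003], [0.002, -0.003, -1.0]]
contact_force: [0.4, 0.1, 0.1]
finger_gap: 0.0858
grip_force: 0.0
```

>>> send_rows --commands '[0,0,0,0,0,0,0,0,0,0,0,0,0,0,0,0,0,0]'

```text
t: 22.45
tool_pos: [0.4004, 0.2753, 0.1517]
eef_rot: [[-1.0, 0.019, 0.002], [0.019, 1.0, 0.002], [-0.002, 0.002, -1.0]]
contact_force: [0.5, -0.2, 0.6]
finger_gap: 0.0854
grip_force: 0.0
```

>>> send_rows --commands '[0,0,0,0,0,0,0,0,0,0,0,0,0,0,0,0,0,0,0,0,0,0,0,0,0,0,0,0,0,0]' --grip -1

```text
t: 22.95
tool_pos: [0.3996, 0.2746, 0.1505]
eef_rot: [[-1.0, 0.019, -0.0], [0.019, 1.0, 0.0], [0.0, 0.0, -1.0]]
contact_force: [-0.1, -0.6, 0.5]
finger_gap: 0.0118
grip_force: 0.4
```

>>> send_rows --commands '[0,0,0,0,0,0,0,0,0,0,0,0,0,0,0,0,0,0,0,0,0,0,0,0,0,0,0,0,0,0]'

```text
t: 23.45
tool_pos: [0.3996, 0.2747, 0.1507]
eef_rot: [[-1.0, 0.019, -0.0], [0.019, 1.0, 0.0], [0.0, 0.0, -1.0]]
contact_force: [-2.0, -0.6, 5.4]
finger_gap: 0.0087
grip_force: 59.0
```

```bash
cat >> h.py <<'E'
Y=np.array([-.0953,.9954,0]);X=np.array([.9954,.0953,0])
C0=np.array([.6161,.236,.202])   # rail mouth
def tcp_at(dist,dz=0):   # TCP for a roller centre dist beyond the mouth (+ out), nominal grasp
    return C0+Y*dist-.044*X+[0,0,.013+.006+dz]
E
python3 - <<'E'
from h import *
w=snap('wrist','w16');s=bot.sense();print(s['t'],s['tool_pos'],s['eef_rot'].round(4).tolist(),s['contact_force'],s['moment'])
print(tcp_at(.1),tcp_at(.0),tcp_at(-.418))
E
```

```text
23.5 [0.39963953 0.27468931 0.15068801] [[-0.9998, 0.019, -0.0001], [0.019, 0.9998, 0.0002], [0.0001, 0.0002, -1.0]] [-1.72800388 -1.02085903  4.18623395] [-0.16038034  0.35652412 -0.00166157]
[0.5627724 0.3313468 0.221    ] [0.5723024 0.2318068 0.221    ] [ 0.6121378 -0.1842704  0.221    ]
```

>>> send_rows --commands '[0,0,-0.05,0,0,0,0,0,-0.15,0,0,0,0.004,0.05,-0.2,0,0,0,0.004,0.12,-0.267,0,0,0,0.004,0.2,-0.267,0,0,0]'

```text
t: 24.0
tool_pos: [0.4005, 0.3355, 0.2322]
eef_rot: [[-1.0, 0.02, 0.002], [0.02, 1.0, 0.003], [-0.002, 0.003, -1.0]]
contact_force: [1.0, 1.1, -2.6]
finger_gap: 0.0091
grip_force: 59.0
```

>>> send_rows --commands '[-0.1,0,0,0,0,-0.0364,-0.2,0,0,0,0,-0.0364,-0.3,0,0,0,0,-0.0364,-0.42,0,0,0,0,-0.0364,-0.5,0,0,0,0,-0.0364]'

```text
t: 24.5
tool_pos: [0.5512, 0.331, 0.2286]
eef_rot: [[-0.996, -0.094, -0.0], [-0.094, 0.996, -0.002], [0.0, -0.002, -1.0]]
contact_force: [0.1, 0.3, -2.5]
finger_gap: 0.0084
grip_force: 59.7
```

>>> send_rows --commands '[0,0,0,0,0,0,0,0,0,0,0,0,0,0,0,0,0,0,0,0,0,0,0,0]'

```text
t: 24.9
tool_pos: [0.5483, 0.3324, 0.2303]
eef_rot: [[-0.995, -0.097, -0.001], [-0.097, 0.995, 0.0], [0.001, 0.001, -1.0]]
contact_force: [-0.7, 0.3, -2.5]
finger_gap: 0.0086
grip_force: 59.5
```

```bash
python3 - <<'E'
from h import *
w=snap('wrist','w17');snap('scene','s17');d=snap('side','d17');s=bot.sense();print(s['t'],s['tool_pos'],s['eef_rot'].round(4).tolist(),s['contact_force'],s['moment'],s['joints'],s['finger_gap'])
T=tcp_at(.1)-.0014*X+[0,0,.002];print(T,togo(T))
r=s['tool_pos']+.0454*X+[0,0,-.019]
for n,im in(('s',load('s17')),('d',d),('w',w)): 
  v=im['color'].max(2);m=(v<45).astype(np.uint8);print(n,'expected',proj(im,[r-.022*Y,r+.022*Y]).round(1).tolist())
  N,l,st,c=cv2.connectedComponentsWithStats(m);p=proj(im,[r])[0]
  for i in range(1,N):
    if st[i,4]>30 and np.linalg.norm(c[i]-p)<40: print(st[i],c[i].round(1))
E
```

```text
25.05 [0.54879829 0.33228426 0.23073682] [[-0.9954, -0.0963, -0.0004], [-0.0963, 0.9954, 0.0007], [0.0003, 0.0007, -1.0]] [-0.22618282  0.0255521  -3.94902891] [-0.0197504   0.14398348  0.00554853] [-65.70427806  27.0220635   43.69240437  89.28829796 -19.37217708
  71.50099915  76.58898331] 0.008809077996424105
[0.56137884 0.33121338 0.223     ] [-0.041 -0.008  0.026]
s expected [[328.9, 288.3], [343.7, 303.1]]
[324 280  31  33 380] [339.7 296.2]
d expected [[282.0, 120.7], [277.6, 114.8]]
[273 111  11  16  59] [279.2 118.4]
w expected [[245.8, 307.7], [315.7, 307.8]]
```

```bash
cat >> h.py <<'E'
def rollers(im,r,Yd,th=45,rad=40):
    v=im['color'].max(2);m=(v<th).astype(np.uint8);e=proj(im,[r-.022*Yd,r+.022*Yd]).round(1)
    N,l,st,c=cv2.connectedComponentsWithStats(m);print('exp',e.tolist())
    for i in range(1,N):
        if st[i,4]>30 and np.linalg.norm(c[i]-e.mean(0))<rad: print('  ',st[i],c[i].round(1))
E
python3 - <<'E'
from h import *
a=np.radians(-1.15);x=np.array([np.cos(a),np.sin(a),0]);y=np.array([-np.sin(a),np.cos(a),0])
r=np.array([.401,.2747,.145])+.044*x-[0,0,.013]
for n in('s13','d13'): print(n);rollers(load(n),r,y)
E
```

```text
s13
exp [[360.2, 259.1], [371.9, 271.7]]
   [355 252  26  28 276] [367.8 265.4]
d13
exp [[240.8, 156.7], [238.8, 149.6]]
```

>>> send_rows --commands '[-0.041,-0.008,0.026,0,0,0,-0.041,-0.008,0.026,0,0,0,-0.041,-0.008,0.026,0,0,0,-0.041,-0.008,0.026,0,0,0]'

```text
t: 25.45
tool_pos: [0.5619, 0.3305, 0.2226]
eef_rot: [[-0.995, -0.095, -0.001], [-0.095, 0.995, -0.0], [0.001, 0.0, -1.0]]
contact_force: [-0.5, -0.7, -3.1]
finger_gap: 0.0087
grip_force: 59.4
```

```bash
python3 - <<'E'
from h import *
s=bot.sense();print(s['t'],s['tool_pos'],s['eef_rot'].round(4).tolist(),s['contact_force'])
T=tcp_at(.1)-.0014*X+[0,0,.002];print(T,togo(T))
# check in side view alignment: roller centre line vs rail
r=s['tool_pos']+.0454*X+[0,0,-.019]
for n in('scene','side'): rollers(snap(n,n[:2]+'18'),r,Y)
print(r, r-C0, (r-C0)@X)
E
```

```text
25.45 [0.56190883 0.33050548 0.22263598] [[-0.9955, -0.095, -0.0006], [-0.095, 0.9955, -0.0], [0.0006, 0.0, -1.0]] [-0.48593666 -0.6879181  -3.07875852]
[0.56137884 0.33121338 0.223     ] [ 0.002  0.003 -0.001]
exp [[323.1, 292.7], [337.6, 307.6]]
   [318 284  31  33 363] [333.4 300.3]
exp [[285.9, 122.7], [281.5, 116.8]]
   [277 112  10  14  35] [281.9 117.2]
[0.60709999 0.3348321  0.20363598] [-0.00900001  0.0988321   0.00163598] 0.00046008848727538
```

>>> send_rows --commands '[0,-0.033,0,0,0,0,0,-0.066,0,0,0,0,0,-0.1,0,0,0,0,0,-0.133,0,0,0,0,0,-0.15,0,0,0]'

```text
invalid input
```

>>> send_rows --commands '[0,-0.015,0,0,0,0,0,-0.03,0,0,0,0,0,-0.045,0,0,0,0,0,-0.06,0,0,0,0,0,-0.075,0,0,0]'

```text
invalid input
```

>>> send_rows --commands '[0,-0.015,0,0,0,0,0,-0.03,0,0,0,0,0,-0.045,0,0,0,0,0,-0.06,0,0,0,0,0,-0.075,0,0,0]'

```text
invalid input
```

```bash
python3 - <<'E'
from h import *
s=bot.sense();print(s['t'],s['tool_pos'],s['eef_rot'].round(4).tolist(),s['contact_force'],s['moment'])
r=s['tool_pos']+.0454*X+[0,0,-.019];print((r-C0)@X,(r-C0)@Y)
for n in('scene','side'): snap(n,n[:2]+'19')
E
```

```text
25.55 [0.56202158 0.33068174 0.22292824] [[-0.9954, -0.0953, 0.0001], [-0.0953, 0.9954, 0.0003], [-0.0002, 0.0003, -1.0]] [ 0.16217651  0.08630527 -3.25964218] [ 0.00023915  0.06711371 -0.00452115]
0.0005891184020729929 0.09939987832010089
```

>>> send_rows --commands '[0,-0.033,0,0,0,0,0,-0.066,0,0,0,0,0,-0.1,0,0,0,0,0,-0.133,0,0,0,0,0,-0.15,0,0,0,0]'

```text
t: 26.15
tool_pos: [0.5667, 0.2834, 0.2231]
eef_rot: [[-0.996, -0.093, 0.0], [-0.093, 0.996, -0.0], [-0.0, -0.001, -1.0]]
contact_force: [0.2, -0.9, -3.8]
finger_gap: 0.0086
grip_force: 59.5
```

>>> send_rows --commands '[0,-0.015,0,0,0,0,0,-0.03,0,0,0,0,0,-0.045,0,0,0,0,0,-0.06,0,0,0,0,0,-0.075,0,0,0,0]'

```text
t: 26.65
tool_pos: [0.5685, 0.2632, 0.2228]
eef_rot: [[-0.995, -0.096, 0.0], [-0.096, 0.995, 0.0], [-0.0, 0.0, -1.0]]
contact_force: [-0.7, -0.3, -3.0]
finger_gap: 0.009
grip_force: 59.4
```

```bash
python3 - <<'E'
from h import *
s=bot.sense();print(s['t'],s['tool_pos'],s['eef_rot'].round(4).tolist(),s['contact_force'],s['moment'])
r=s['tool_pos']+.0454*X+[0,0,-.019];print((r-C0)@X,(r-C0)@Y)
for n in('scene','side'): snap(n,n[:2]+'19')
E
```

```text
26.65 [0.56845278 0.26322599 0.2227868 ] [[-0.9954, -0.0955, 0.0], [-0.0955, 0.9954, 0.0001], [-0.0, 0.0001, -1.0]] [-0.68479204 -0.33243423 -3.01484555] [-0.02200584  0.11995972 -0.01865186]
0.0005622009468457033 0.03164153437929197
```

>>> send_rows --commands '[0,-0.02,0,0,0,0,0,-0.04,0,0,0,0,0,-0.06,0,0,0,0,0,-0.08,0,0,0,0,0,-0.1,0,0,0,0]'

```text
t: 27.25
tool_pos: [0.5714, 0.2328, 0.2229]
eef_rot: [[-0.995, -0.095, 0.0], [-0.095, 0.995, 0.0], [-0.0, 0.0, -1.0]]
contact_force: [0.3, 0.5, -3.6]
finger_gap: 0.0089
grip_force: 59.4
```

>>> send_rows --commands '[0,-0.02,0,0,0,0,0,-0.04,0,0,0,0,0,-0.06,0,0,0,0,0,-0.08,0,0,0,0,0,-0.1,0,0,0,0]'

```text
t: 27.75
tool_pos: [0.5743, 0.2032, 0.2228]
eef_rot: [[-0.995, -0.095, 0.0], [-0.095, 0.995, 0.0], [-0.0, 0.0, -1.0]]
contact_force: [0.2, -0.0, -3.4]
finger_gap: 0.0083
grip_force: 59.4
```

>>> send_rows --commands '[0,-0.02,0,0,0,0,0,-0.04,0,0,0,0,0,-0.06,0,0,0,0,0,-0.08,0,0,0,0,0,-0.1,0,0,0,0]'

```text
t: 28.25
tool_pos: [0.5771, 0.1734, 0.2229]
eef_rot: [[-0.995, -0.095, 0.0], [-0.095, 0.995, 0.0], [-0.0, 0.0, -1.0]]
contact_force: [-0.4, -0.1, -4.2]
finger_gap: 0.0085
grip_force: 59.5
```

```bash
python3 - <<'E'
from h import *
s=bot.sense();print(s['t'],s['tool_pos'],s['eef_rot'].round(4).tolist(),s['contact_force'],s['moment'])
r=s['tool_pos']+.0454*X+[0,0,-.019];print((r-C0)@X,(r-C0)@Y)
sd=snap('side','d20');sc=snap('scene','s20')
for n,im in(('sc',sc),('sd',sd)):
    u,v=proj(im,[r])[0].astype(int);print(u-40,v-40);cv2.imwrite(f'pics/{n}20c.png',cv2.resize(im['color'][v-40:v+40,u-40:u+40,::-1],(400,400),interpolation=cv2.INTER_CUBIC))
cv2.imwrite('pics/m9.png',np.hstack([cv2.imread(f'pics/{n}20c.png') for n in('sc','sd')]))
E
```

```text
28.25 [0.57714359 0.17336422 0.22285606] [[-0.9955, -0.0953, 0.0002], [-0.0953, 0.9955, 0.0002], [-0.0003, 0.0002, -1.0]] [-0.40923834 -0.11589204 -4.19450103] [ 0.12812752 -0.08323553  0.03543294]
0.0006492064765174298 -0.05863511118080861
242 211
261 102
```

```bash
python3 - <<'E'
from h import *
s=bot.sense();r=s['tool_pos']+.0454*X+[0,0,-.019]
for n in('d20','s20'): rollers(load(n),r,Y,rad=25)
T=tcp_at(-.414)-.0014*X+[0,0,.002];print(T,togo(T))
E
```

```text
exp [[303.9, 146.5], [298.6, 139.5]]
exp [[276.7, 245.4], [288.6, 257.5]]
[ 0.61036304 -0.18042222  0.223     ] [ 0.000e+00 -1.181e+00  1.000e-03]
```

>>> send_rows --commands '[0,-0.04,0,0,0,0,0,-0.08,0,0,0,0,0,-0.12,0,0,0,0,0,-0.16,0,0,0,0,0,-0.2,0,0,0,0]'

```text
t: 28.85
tool_pos: [0.583, 0.1127, 0.2229]
eef_rot: [[-0.996, -0.095, 0.001], [-0.095, 0.996, 0.0], [-0.001, 0.0, -1.0]]
contact_force: [1.2, 0.9, -2.5]
finger_gap: 0.0089
grip_force: 59.6
```

>>> send_rows --commands '[0,-0.05,0,0,0,0,0,-0.1,0,0,0,0,0,-0.15,0,0,0,0,0,-0.2,0,0,0,0,0,-0.25,0,0,0,0]'

```text
t: 29.35
tool_pos: [0.5902, 0.0382, 0.2229]
eef_rot: [[-0.995, -0.095, 0.001], [-0.095, 0.995, 0.0], [-0.001, 0.0, -1.0]]
contact_force: [2.4, 1.6, -3.4]
finger_gap: 0.0084
grip_force: 59.6
```

>>> send_rows --commands '[0,-0.05,0,0,0,0,0,-0.1,0,0,0,0,0,-0.15,0,0,0,0,0,-0.2,0,0,0,0,0,-0.25,0,0,0,0]'

```text
t: 29.85
tool_pos: [0.5974, -0.0362, 0.2228]
eef_rot: [[-0.995, -0.095, 0.0], [-0.095, 0.995, 0.0], [-0.001, 0.0, -1.0]]
contact_force: [3.0, 2.1, -3.7]
finger_gap: 0.0087
grip_force: 59.7
```

>>> send_rows --commands '[0,-0.05,0,0,0,0,0,-0.1,0,0,0,0,0,-0.15,0,0,0,0,0,-0.2,0,0,0,0,0,-0.25,0,0,0,0]'

```text
t: 30.35
tool_pos: [0.6048, -0.1105, 0.2229]
eef_rot: [[-0.995, -0.096, 0.001], [-0.096, 0.995, 0.001], [-0.001, 0.001, -1.0]]
contact_force: [5.0, 3.8, -2.7]
finger_gap: 0.0087
grip_force: 59.7
```

>>> send_rows --commands '[0,-0.04,0,0,0,0,0,-0.08,0,0,0,0,0,-0.12,0,0,0,0,0,-0.15,0,0,0,0,0,-0.17,0,0,0,0]'

```text
t: 30.85
tool_pos: [0.6101, -0.1611, 0.2229]
eef_rot: [[-0.995, -0.095, 0.002], [-0.095, 0.995, 0.001], [-0.002, 0.001, -1.0]]
contact_force: [5.2, 3.4, -2.9]
finger_gap: 0.0088
grip_force: 59.7
```

```bash
python3 - <<'E'
from h import *
s=bot.sense();print(s['t'],s['tool_pos'],s['eef_rot'].round(4).tolist(),s['contact_force'],s['moment'])
r=s['tool_pos']+.0454*X+[0,0,-.019];print((r-C0)@X,(r-C0)@Y)
T=tcp_at(-.414)-.0014*X+[0,0,.002];print(T,togo(T))
E
```

```text
30.85 [ 0.61005203 -0.16107877  0.22292981] [[-0.9954, -0.0954, 0.0018], [-0.0954, 0.9954, 0.001], [-0.0019, 0.0008, -1.0]] [ 5.17220884  3.44782935 -2.91210949] [ 0.7845481  -1.10562696  0.03000279]
0.0015338517488370832 -0.3946758359788707
[ 0.61036304 -0.18042222  0.223     ] [ 0.005 -0.064 -0.   ]
```

>>> send_rows --commands '[-0.006,0,0,0,0,0,-0.006,-0.02,0,0,0,0,-0.006,-0.035,0,0,0,0,-0.006,-0.045,0,0,0,0,-0.006,-0.055,0,0,0,0]'

```text
t: 31.35
tool_pos: [0.6121, -0.1773, 0.2226]
eef_rot: [[-0.995, -0.095, -0.001], [-0.095, 0.995, 0.0], [0.001, 0.0, -1.0]]
contact_force: [2.5, 1.3, -3.5]
finger_gap: 0.0083
grip_force: 59.7
```

>>> send_rows --commands '[0,-0.004,0,0,0,0,0,-0.008,0,0,0,0,0,-0.008,0,0,0,0,0,-0.008,0,0,0,0]'

```text
t: 31.75
tool_pos: [0.6125, -0.1795, 0.2228]
eef_rot: [[-0.995, -0.095, -0.0], [-0.095, 0.995, -0.0], [0.0, -0.0, -1.0]]
contact_force: [1.9, 0.3, -2.8]
finger_gap: 0.0085
grip_force: 59.7
```

```bash
python3 - <<'E'
from h import *
s=bot.sense();print(s['t'],s['tool_pos'],s['eef_rot'].round(4).tolist(),s['contact_force'],s['moment'])
r=s['tool_pos']+.0454*X+[0,0,-.019];print((r-C0)@X,(r-C0)@Y)
E
```

```text
31.75 [ 0.61251722 -0.17952256  0.22280999] [[-0.9955, -0.0953, -0.0001], [-0.0953, 0.9955, -0.0003], [0.0001, -0.0003, -1.0]] [ 1.86145971  0.33818155 -2.75369736] [ 0.18071718 -0.43895752  0.05547344]
0.0022300118100108675 -0.4132697150849222
```

>>> send_rows --commands '[-0.002,-0.004,0.003,0,0,0,-0.002,-0.008,0.006,0,0,0,-0.002,-0.008,0.007,0,0,0,-0.002,-0.008,0.007,0,0,0]'

```text
t: 32.15
tool_pos: [0.6129, -0.182, 0.221]
eef_rot: [[-0.996, -0.095, -0.001], [-0.095, 0.996, 0.0], [0.001, 0.0, -1.0]]
contact_force: [-1.1, 1.1, 1.4]
finger_gap: 0.009
grip_force: 60.3
```

```bash
python3 - <<'E'
from h import *
s=bot.sense();print(s['t'],s['tool_pos'],s['contact_force'],s['moment'])
r=s['tool_pos']+.0454*X+[0,0,-.019];print((r-C0)@X,(r-C0)@Y)
E
```

```text
32.15 [ 0.61290438 -0.18204547  0.22102753] [-1.12031389  1.06974506  1.43097489] [0.24404233 0.38746819 0.07050258]
0.0023749578068385 -0.4158179173571834
```

>>> send_rows --commands '[0,0,0,0,0,0,0,0,0,0,0,0,0,0,0,0,0,0,0,0,0,0,0,0,0,0,0,0,0,0]' --grip 1

```text
t: 32.65
tool_pos: [0.6135, -0.1818, 0.2207]
eef_rot: [[-0.995, -0.095, 0.0], [-0.095, 0.995, -0.0], [-0.0, -0.0, -1.0]]
contact_force: [0.4, -0.9, -0.4]
finger_gap: 0.0801
grip_force: 0.0
```

>>> send_rows --commands '[0,0,-0.05,0,0,0,0,0,-0.15,0,0,0,0,0,-0.3,0,0,0,0,0,-0.4,0,0,0,0,0,-0.4,0,0,0]'

```text
t: 33.15
tool_pos: [0.6155, -0.1836, 0.3473]
eef_rot: [[-0.995, -0.095, 0.01], [-0.095, 0.995, -0.003], [-0.01, -0.004, -1.0]]
contact_force: [-0.4, -0.2, 0.8]
finger_gap: 0.0854
grip_force: 0.0
```

```bash
python3 - <<'E'
from h import *
for n in('scene','side'): snap(n,n[:2]+'21')
E
```

>>> send_rows --commands '[0.09,0.5,0,0,0,0,0.09,0.5,0,0,0,0,0.09,0.5,0,0,0,0,0.09,0.5,0,0,0,0,0.09,0.5,0,0,0,0]'

```text
t: 33.75
tool_pos: [0.5716, -0.0325, 0.3397]
eef_rot: [[-0.995, -0.1, -0.002], [-0.1, 0.995, 0.0], [0.002, 0.001, -1.0]]
contact_force: [0.7, -1.3, -0.5]
finger_gap: 0.0851
grip_force: 0.0
```

>>> send_rows --commands '[0.09,0.5,0,0,0,0.03,0.09,0.5,0,0,0,0.03,0.09,0.5,0,0,0,0.03,0.09,0.5,0,0,0,0.03,0.09,0.5,0,0,0,0.03]'

```text
t: 34.25
tool_pos: [0.5311, 0.1115, 0.3401]
eef_rot: [[-1.0, -0.002, -0.001], [-0.002, 1.0, -0.001], [0.001, -0.001, -1.0]]
contact_force: [0.3, -0.3, -0.7]
finger_gap: 0.0854
grip_force: 0.0
```

>>> send_rows --commands '[0,0,0,0,0,0,0,0,0,0,0,0,0,0,0,0,0,0]'

```text
t: 34.55
tool_pos: [0.5316, 0.1097, 0.3407]
eef_rot: [[-1.0, 0.003, 0.0], [0.003, 1.0, -0.0], [-0.0, -0.0, -1.0]]
contact_force: [1.0, -0.8, -0.5]
finger_gap: 0.0855
grip_force: 0.0
```

```bash
cat >> h.py <<'E'
def darks(im,z=.152,th=48):
    v=im['color'].max(2);m=(v<th).astype(np.uint8);N,l,st,c=cv2.connectedComponentsWithStats(m)
    for i in range(1,N):
        if 120<st[i,4]<3000:
            ys,xs=np.nonzero(l==i);(rc,rs,ra)=cv2.minAreaRect(np.c_[xs,ys].astype(np.float32))
            print(st[i],c[i].round(1),plane(im,c[i],z).round(4),'rect',np.round(rc,1),np.round(rs,1),round(ra,1))
E
python3 - <<'E'
from h import *
w=snap('wrist','w21');s=bot.sense();print(s['t'],s['tool_pos'],s['eef_rot'].round(4).tolist())
darks(w)
print('ref D');darks(load('w13'))
# blade-ish mask
h=cv2.cvtColor(w['color'],cv2.COLOR_RGB2HSV)
for n in('w13','w21'):
    h=cv2.cvtColor(load(n)['color'],cv2.COLOR_RGB2HSV);m=((h[:,:,1]<22)&(h[:,:,2]>60)).astype(np.uint8)
    N,l,st,c=cv2.connectedComponentsWithStats(m)
    for i in range(1,N):
        if st[i,4]>100: print(n,st[i],c[i].round(1))
h=cv2.cvtColor(load('w13')['color'],cv2.COLOR_RGB2HSV);print(h[90,[270,276,282,286,290]].tolist(),h[115,[270,276,282,286,290]].tolist(),h[60,300].tolist())
E
```

```text
34.6 [0.53145418 0.11018807 0.34073367] [[-1.0, 0.0017, 0.0001], [0.0017, 1.0, -0.0002], [-0.0001, -0.0002, -1.0]]
[247 120  36  14 455] [264.5 126. ] [0.4713 0.0919 0.152 ] rect [264.5 126.5] [13. 35.] 90.0
[287 120  18  13 220] [295.6 126.1] [0.4715 0.1248 0.152 ] rect [295.5 126. ] [12. 17.] 90.0
[306 120  16  14 192] [313.9 126. ] [0.4715 0.1441 0.152 ] rect [313.5 126.5] [13. 15.] 90.0
[141 124  37  22 476] [157.5 135.2] [ 0.4802 -0.0226  0.152 ] rect [159.4 135.2] [38.3 15.8] 18.4
[180 137  37  22 502] [197.9 148.2] [0.4941 0.0196 0.152 ] rect [197.6 148. ] [36.1 15.9] 11.3
[486 156  20  40 124] [491.4 172.9] [0.5218 0.342  0.152 ] rect [491.2 173.3] [16.9 40.8] 16.1
[   0  238   47   55 1446] [ 20.2 264.6] [ 0.6323 -0.2083  0.152 ] rect [ 18.4 264.8] [45.3 47.6] 77.7
[120 265  44  11 145] [133.2 269.8] [ 0.6389 -0.0701  0.152 ] rect [141.8 269.4] [ 7.2 43.2] 83.7
[ 18 280  17  20 184] [ 25.6 289.5] [ 0.6664 -0.2098  0.152 ] rect [ 25.5 289.2] [18.4 11.4] 70.3
[ 37 291  21   8 121] [ 47.4 294.6] [ 0.6735 -0.1834  0.152 ] rect [ 46.8 294.5] [ 6.5 20.2] 84.3
ref D
[127 105  31  4
[... 496 characters left out ...]
] [0.4698 0.122  0.152 ] rect [139.  159.5] [15. 76.] 90.0
w13 [ 267   73   41   62 1028] [282.  107.8]
w13 [114 103  50  57 878] [130.5 136. ]
w13 [386 260  22  26 136] [398.  271.3]
w13 [ 172  278  101   63 4538] [226. 312.]
w13 [   0  292  132   62 2573] [ 51.6 311.9]
w13 [330 313  37  25 205] [346.5 325.3]
w21 [  19   43   75  106 2515] [64.5 95.4]
w21 [ 260   64   51   63 1000] [285.3  99.3]
w21 [155  84  50  59 950] [180.1 117.8]
w21 [  180   245   322   102 12382] [308.7 284.9]
w21 [   0  273  148   63 4384] [ 63.8 300.7]
[[20, 38, 121], [40, 22, 106], [41, 19, 147], [49, 13, 153], [20, 39, 132]] [[37, 17, 138], [39, 18, 144], [40, 16, 144], [37, 16, 142], [38, 14, 141]] [41, 37, 171]
```

```bash
cat >> h.py <<'E'
def blade(im,v0,v1,u0,u1,z=.165):
    h=cv2.cvtColor(im['color'],cv2.COLOR_RGB2HSV);m=((h[:,:,1]<26)&(h[:,:,2]>50))
    c=[]
    for v in range(v0,v1):
        us=np.nonzero(m[v,u0:u1])[0]+u0
        if len(us)>5: c.append((v,us.mean(),us.max()-us.min()+1))
    return np.array(c)
E
python3 - <<'E'
from h import *
for n,a in(('w13',(66,118,262,305)),('w21',(56,112,258,312))):
    im=load(n);c=blade(im,*a);print(n,[(int(v),round(u,1),int(k)) for v,u,k in c][::3])
im=load('w21')
c=blade(im,56,112,258,312);k=c[(c[:,2]<16)]
f=plane(im,(k[0,1],k[0,0]-.5),.165);print('front',f)
im=load('w13');c=blade(im,66,118,262,305);k=c[(c[:,2]<16)];print('Dfront',plane(im,(k[0,1],k[0,0]-.5),.165),'true .3832,.2751')
E
```

```text
w13 [(73, np.float64(283.2), 42), (76, np.float64(283.1), 27), (79, np.float64(281.5), 12), (82, np.float64(285.3), 42), (85, np.float64(280.2), 24), (88, np.float64(284.3), 41), (91, np.float64(283.9), 40), (94, np.float64(283.9), 43), (97, np.float64(284.4), 39), (100, np.float64(281.5), 12), (103, np.float64(281.5), 12), (106, np.float64(281.5), 12), (109, np.float64(277.6), 21), (112, np.float64(281.5), 30), (115, np.float64(281.5), 30)]
w21 [(64, np.float64(286.2), 53), (67, np.float64(290.7), 53), (70, np.float64(287.3), 50), (73, np.float64(289.3), 46), (76, np.float64(285.5), 50), (79, np.float64(280.8), 49), (82, np.float64(280.9), 50), (85, np.float64(287.9), 45), (88, np.float64(286.0), 46), (91, np.float64(285.9), 39), (94, np.float64(284.5), 12), (97, np.float64(285.0), 11), (100, np.float64(284.5), 12), (103, np.float64(285.1), 29), (106, np.float64(285.4), 30), (109, np.float64(284.5), 30)]
front [0.43785487 0.11298976 0.165     ]
Dfront [0.38886924 0.27433491 0.165     ] true .3832,.2751
```

```bash
python3 - <<'E'
from h import *
im=load('w21');print(plane(im,(284.5,101.7),.165),plane(load('w13'),(281.4,110.8),.165))
print(togo([.4302,.1127,.151]))
E
```

```text
[0.44746374 0.11298005 0.165     ] [0.41884945 0.27439449 0.165     ]
[0.338 0.008 0.632]
```

>>> send_rows --commands '[0.12,0.008,0,0,0,0,0.24,0.008,0.1,0,0,0,0.338,0.008,0.2,0,0,0,0.338,0.008,0.3,0,0,0,0.338,0.008,0.3,0,0,0]'

```text
t: 35.1
tool_pos: [0.4266, 0.1128, 0.2479]
eef_rot: [[-1.0, -0.001, -0.006], [-0.001, 1.0, -0.002], [0.006, -0.002, -1.0]]
contact_force: [1.4, -0.0, -0.7]
finger_gap: 0.0854
grip_force: 0.0
```

>>> send_rows --commands '[0,0,0.1,0,0,0,0,0,0.2,0,0,0,0,0,0.29,0,0,0,0,0,0.332,0,0,0,0,0,0.332,0,0,0]'

```text
t: 35.6
tool_pos: [0.43, 0.1135, 0.1508]
eef_rot: [[-1.0, 0.0, -0.001], [0.0, 1.0, -0.002], [0.001, -0.002, -1.0]]
contact_force: [-0.7, 0.4, -0.0]
finger_gap: 0.0855
grip_force: 0.0
```

>>> send_rows --commands '[0,0,0,0,0,0,0,0,0,0,0,0,0,0,0,0,0,0]'

```text
t: 35.9
tool_pos: [0.4307, 0.1146, 0.1523]
eef_rot: [[-1.0, -0.001, 0.002], [-0.001, 1.0, 0.002], [-0.002, 0.002, -1.0]]
contact_force: [0.6, 0.4, 0.9]
finger_gap: 0.085
grip_force: 0.0
```

>>> send_rows --commands '[0,0,0,0,0,0,0,0,0,0,0,0,0,0,0,0,0,0,0,0,0,0,0,0,0,0,0,0,0,0]' --grip -1

```text
t: 36.4
tool_pos: [0.4297, 0.1141, 0.1511]
eef_rot: [[-1.0, -0.001, -0.0], [-0.001, 1.0, 0.0], [0.0, 0.0, -1.0]]
contact_force: [-0.6, -1.0, 0.5]
finger_gap: 0.0123
grip_force: 0.2
```

>>> send_rows --commands '[0,0,0,0,0,0,0,0,0,0,0,0,0,0,0,0,0,0,0,0,0,0,0,0,0,0,0,0,0,0]'

```text
t: 36.9
tool_pos: [0.4297, 0.114, 0.1513]
eef_rot: [[-1.0, -0.001, -0.0], [-0.001, 1.0, 0.0], [0.0, 0.0, -1.0]]
contact_force: [-1.0, -2.2, 5.3]
finger_gap: 0.0083
grip_force: 59.1
```

```bash
python3 - <<'E'
from h import *
s=bot.sense();print(s['t'],s['tool_pos'],s['eef_rot'].round(4).tolist(),s['contact_force'],s['moment'])
E
```

```text
36.9 [0.42972175 0.11396311 0.15125086] [[-1.0, -0.0009, -0.0001], [-0.0009, 1.0, 0.0], [0.0001, 0.0, -1.0]] [-0.96165102 -2.19125072  5.2710367 ] [-0.45539002  0.35251228 -0.01517425]
```

>>> send_rows --commands '[0,0,-0.05,0,0,0,0,0.02,-0.17,0,0,0,0,0.12,-0.27,0,0,0,0,0.26,-0.27,0,0,0,0,0.4,-0.27,0,0,0]'

```text
t: 37.4
tool_pos: [0.4294, 0.2364, 0.2326]
eef_rot: [[-1.0, -0.001, 0.001], [-0.001, 1.0, 0.004], [-0.001, 0.004, -1.0]]
contact_force: [0.7, 0.1, -3.7]
finger_gap: 0.0085
grip_force: 59.0
```

>>> send_rows --commands '[0,0.14,0,0,0,-0.01,0,0.26,0,0,0,-0.031,0,0.33,0,0,0,-0.031,-0.1,0.33,0,0,0,-0.031,-0.22,0.33,0,0,0,-0.031]'

```text
t: 37.9
tool_pos: [0.4939, 0.3345, 0.2308]
eef_rot: [[-0.995, -0.101, -0.003], [-0.101, 0.995, -0.001], [0.003, -0.001, -1.0]]
contact_force: [1.0, -1.2, -2.7]
finger_gap: 0.0085
grip_force: 59.7
```

>>> send_rows --commands '[-0.1,0.01,0.02,0,0,0,-0.2,0.02,0.035,0,0,0,-0.222,0.021,0.035,0,0,0,-0.222,0.021,0.035,0,0,0,-0.222,0.021,0.035,0,0,0]'

```text
t: 38.4
tool_pos: [0.5599, 0.3454, 0.2211]
eef_rot: [[-0.995, -0.097, -0.002], [-0.097, 0.995, -0.001], [0.002, -0.0, -1.0]]
contact_force: [-0.4, -0.2, -3.1]
finger_gap: 0.0087
grip_force: 59.6
```

>>> send_rows --commands '[0,0,0,0,0,0,0,0,0,0,0,0,0,0,0,0,0,0]'

```text
t: 38.7
tool_pos: [0.5605, 0.3463, 0.222]
eef_rot: [[-0.995, -0.099, -0.0], [-0.099, 0.995, 0.001], [0.0, 0.001, -1.0]]
contact_force: [0.4, 0.1, -2.8]
finger_gap: 0.0085
grip_force: 59.7
```

```bash
python3 - <<'E'
from h import *
s=bot.sense();print(s['t'],s['tool_pos'],s['eef_rot'].round(4).tolist(),s['contact_force'],s['moment'])
T=tcp_at(.09)+[-.0002,0,.002];print(T,togo(T))
r=s['tool_pos']+.0442*X+[0,0,-.019]
for n in('scene','side'): rollers(snap(n,n[:2]+'22'),r,Y)
E
```

```text
38.7 [0.56046747 0.3463053  0.22203965] [[-0.9951, -0.0989, -0.0001], [-0.0989, 0.9951, 0.0008], [0.0, 0.0008, -1.0]] [ 0.35091262  0.10926371 -2.78086035] [-0.08742328  0.16423271  0.02242003]
[0.5635254 0.3213928 0.223    ] [-0.002 -0.084 -0.003]
exp [[328.6, 297.8], [343.5, 313.0]]
   [323 289  32  34 382] [338.9 305.5]
exp [[284.0, 120.8], [279.6, 115.0]]
   [275 111  11  16  58] [281.  118.1]
```

>>> send_rows --commands '[-0.002,-0.03,-0.003,0,0,0,-0.002,-0.06,-0.003,0,0,0,-0.002,-0.09,-0.003,0,0,0,-0.002,-0.12,-0.003,0,0,0,-0.002,-0.15,-0.003,0,0,0]'

```text
t: 39.3
tool_pos: [0.5663, 0.3, 0.2226]
eef_rot: [[-0.995, -0.097, 0.0], [-0.097, 0.995, 0.0], [-0.0, 0.0, -1.0]]
contact_force: [-0.4, -0.5, -2.5]
finger_gap: 0.0085
grip_force: 59.8
```

>>> send_rows --commands '[0,-0.025,0,0,0,0,0,-0.05,0,0,0,0,0,-0.075,0,0,0,0,0,-0.1,0,0,0,0,0,-0.125,0,0,0,0]'

```text
t: 39.8
tool_pos: [0.5699, 0.2635, 0.2225]
eef_rot: [[-0.995, -0.098, 0.0], [-0.098, 0.995, 0.0], [-0.0, 0.0, -1.0]]
contact_force: [0.3, 0.2, -3.4]
finger_gap: 0.0083
grip_force: 59.8
```

>>> send_rows --commands '[0,-0.025,0,0,0,0,0,-0.05,0,0,0,0,0,-0.075,0,0,0,0,0,-0.1,0,0,0,0,0,-0.125,0,0,0,0]'

```text
t: 40.3
tool_pos: [0.5736, 0.2261, 0.2226]
eef_rot: [[-0.995, -0.098, 0.0], [-0.098, 0.995, 0.0], [-0.0, 0.0, -1.0]]
contact_force: [-0.1, 0.8, -2.8]
finger_gap: 0.0085
grip_force: 60.1
```

```bash
cat >> h.py <<'E'
def st(gx):
    s=bot.sense();print(s['t'],s['tool_pos'],'yaw',s['eef_rot'][1,0].round(4),s['contact_force'].round(1),s['moment'].round(2),s['finger_gap'].round(4))
    r=s['tool_pos']+(.044+gx)*X+[0,0,-.019];print('lat',((r-C0)@X).round(4),'dist',((r-C0)@Y).round(4));return r
E
python3 - <<'E'
from h import *
r=st(.0002)
for n in('scene','side'): rollers(snap(n,n[:2]+'23'),r,Y,rad=25)
E
```

```text
Traceback (most recent call last):
  File "h.py", line 54, in st
    s=bot.sense();print(s['t'],s['tool_pos'],'yaw',s['eef_rot'][1,0].round(4),s['contact_force'].round(1),s['moment'].round(2),s['finger_gap'].round(4))
                                                                                                                               ^^^^^^^^^^^^^^^^^^^^^
AttributeError: 'float' object has no attribute 'round'
```

>>> send_rows --commands '[0,-0.05,0,0,0,0,0,-0.1,0,0,0,0,0,-0.15,0,0,0,0,0,-0.2,0,0,0,0,0,-0.25,0,0,0,0]'

```text
t: 40.8
tool_pos: [0.581, 0.1503, 0.2226]
eef_rot: [[-0.995, -0.098, 0.0], [-0.098, 0.995, 0.0], [-0.0, 0.0, -1.0]]
contact_force: [0.3, -0.9, -2.3]
finger_gap: 0.0083
grip_force: 60.1
```

>>> send_rows --commands '[0,-0.05,0,0,0,0,0,-0.1,0,0,0,0,0,-0.15,0,0,0,0,0,-0.2,0,0,0,0,0,-0.25,0,0,0,0]'

```text
t: 41.3
tool_pos: [0.5884, 0.0762, 0.2225]
eef_rot: [[-0.995, -0.098, 0.0], [-0.098, 0.995, 0.0], [-0.0, 0.0, -1.0]]
contact_force: [1.2, 0.4, -0.9]
finger_gap: 0.0084
grip_force: 60.1
```

>>> send_rows --commands '[0,-0.05,0,0,0,0,0,-0.1,0,0,0,0,0,-0.15,0,0,0,0,0,-0.2,0,0,0,0,0,-0.25,0,0,0,0]'

```text
t: 41.8
tool_pos: [0.5959, 0.0016, 0.2225]
eef_rot: [[-0.995, -0.098, 0.0], [-0.098, 0.995, 0.0], [-0.0, 0.0, -1.0]]
contact_force: [0.6, -0.1, -2.6]
finger_gap: 0.0081
grip_force: 60.0
```

>>> send_rows --commands '[0,-0.04,0,0,0,0,0,-0.08,0,0,0,0,0,-0.12,0,0,0,0,0,-0.15,0,0,0,0,0,-0.18,0,0,0,0]'

```text
t: 42.3
tool_pos: [0.6011, -0.0514, 0.2225]
eef_rot: [[-0.995, -0.099, 0.0], [-0.099, 0.995, 0.0], [-0.0, 0.0, -1.0]]
contact_force: [0.4, 0.8, -1.7]
finger_gap: 0.0081
grip_force: 60.0
```

```bash
sed -i "s/,s\['finger_gap'\].round(4))/)/" h.py; python3 - <<'E'
from h import *
r=st(.0002)
for n in('scene','side'): snap(n,n[:2]+'23')
E
```

```text
42.3 [ 0.60111869 -0.05144963  0.22247064] yaw -0.0986 [ 0.4  0.8 -1.7] [ 0.18 -0.1   0.01]
lat 0.0019 dist -0.2847
```

>>> send_rows --commands '[0,-0.04,0,0,0,0,0,-0.08,0,0,0,0,0,-0.11,0,0,0,0,0,-0.135,0,0,0,0,0,-0.146,0,0,0,0]'

```text
t: 42.9
tool_pos: [0.6054, -0.0958, 0.2225]
eef_rot: [[-0.995, -0.097, 0.0], [-0.097, 0.995, -0.0], [-0.0, -0.0, -1.0]]
contact_force: [1.4, -0.3, -2.8]
finger_gap: 0.0086
grip_force: 60.0
```

>>> send_rows --commands '[0,0,0,0,0,0,0,0,0.003,0,0,0,0,0,0.005,0,0,0,0,0,0.006,0,0,0,0,0,0.006,0,0,0]'

```text
t: 43.4
tool_pos: [0.6049, -0.0952, 0.2212]
eef_rot: [[-0.995, -0.098, -0.0], [-0.098, 0.995, -0.001], [0.0, -0.0, -1.0]]
contact_force: [-2.9, -1.9, 2.6]
finger_gap: 0.0081
grip_force: 61.1
```

```bash
python3 - <<'E'
from h import *
r=st(.0002)
E
```

```text
43.4 [ 0.60487383 -0.0952329   0.22123386] yaw -0.098 [-2.9 -1.9  2.6] [-0.36  0.5  -0.  ]
lat 0.0015 dist -0.3286
```

>>> send_rows --commands '[0,0,0,0,0,0,0,0,0,0,0,0,0,0,0,0,0,0,0,0,0,0,0,0,0,0,0,0,0,0]' --grip 1

```text
t: 43.9
tool_pos: [0.6053, -0.0943, 0.2206]
eef_rot: [[-0.995, -0.099, 0.0], [-0.099, 0.995, 0.0], [-0.0, 0.0, -1.0]]
contact_force: [-0.1, 0.8, -0.0]
finger_gap: 0.0797
grip_force: 0.0
```

>>> send_rows --commands '[0,0,-0.05,0,0,0,0,0,-0.15,0,0,0,0,0,-0.3,0,0,0,0,0,-0.4,0,0,0,0,0,-0.4,0,0,0]'

```text
t: 44.4
tool_pos: [0.6077, -0.0961, 0.3471]
eef_rot: [[-0.995, -0.098, 0.011], [-0.098, 0.995, -0.001], [-0.01, -0.002, -1.0]]
contact_force: [-0.1, -0.3, 0.7]
finger_gap: 0.0856
grip_force: 0.0
```

>>> send_rows --commands '[0.154,0.374,0,0,0,0.0313,0.154,0.374,0,0,0,0.0313,0.154,0.374,0,0,0,0.0313,0.154,0.374,0,0,0,0.0313,0.154,0.374,0,0,0,0.0313]'

```text
t: 44.9
tool_pos: [0.5483, 0.0123, 0.3411]
eef_rot: [[-1.0, -0.001, 0.001], [-0.001, 1.0, -0.0], [-0.001, -0.0, -1.0]]
contact_force: [0.2, -0.3, -0.6]
finger_gap: 0.0856
grip_force: 0.0
```

>>> send_rows --commands '[0,0,0,0,0,0,0,0,0,0,0,0,0,0,0,0,0,0]'

```text
t: 45.2
tool_pos: [0.5485, 0.0112, 0.3407]
eef_rot: [[-1.0, 0.002, -0.0], [0.002, 1.0, -0.001], [0.0, -0.001, -1.0]]
contact_force: [-0.7, -0.3, 0.6]
finger_gap: 0.0853
grip_force: 0.0
```

```bash
python3 - <<'E'
from h import *
w=snap('wrist','w24');st(0)
darks(w)
for n in('scene','side'): snap(n,n[:2]+'24')
for n in ('w3','w7','w2'): print(n);darks(load(n))
E
```

```text
45.25 [0.54846846 0.01147176 0.34060766] yaw 0.0018 [-0.1 -0.5 -0.6] [-0.02  0.04 -0.03]
lat -0.0447 dist -0.2171
[229 108  35  23 461] [246.  118.9] [ 0.4809 -0.0259  0.152 ] rect [246.2 119.3] [36.3 13.8] 20.0
[266 121  37  22 452] [284.1 131.9] [0.4944 0.014  0.152 ] rect [283.8 131.8] [34.8 14.2] 18.4
[550 148  10  38 198] [553.6 165.1] [0.5299 0.3116 0.152 ] rect [554.5 166.5] [37.  9.] 90.0
[   0  203   58   58 1896] [ 26.4 228.8] [ 0.6031 -0.2882  0.152 ] rect [ 21.8 226.2] [42.3 70. ] 62.4
[ 75 233  51  52 879] [ 97.9 259.2] [ 0.642  -0.2095  0.152 ] rect [ 99.1 257.9] [39.  45.9] 69.4
[ 39 278  36  23 179] [ 60.1 288.2] [ 0.6813 -0.2637  0.152 ] rect [ 55.5 292.4] [12.2 36.2] 59.0
w3
[ 118  152   67   53 2298] [154.6 176.4] [ 0.4143 -0.3583  0.152 ] rect [151.9 178. ] [52.3 61. ] 80.5
[ 497  165   63   61 2181] [530.8 196.4] [0.4411 0.0876 0.152 ] rect [532.4 198.2] [62.8 58.6] 11.3
[225 187  35  21 488] [240.8 198.3] [ 0.4414 -0.2585  0.152 ] rect [242.3 197.1] [34.  19.1] 5.2
[263 192  35  19 498] [280.7 202. ] [ 0.4463 -0.2112  0.152 ] rect [280. 201.] [18. 34.] 90.0
[370
[... 929 characters left out ...]
 ] rect [509. 276.] [32. 10.] 0.0
w2
[ 54 163  31  22 309] [ 66.1 172.8] [ 0.4097 -0.2373  0.152 ] rect [ 67.1 171.2] [18. 31.] 71.6
[453 185  72  18 875] [487.7 194.8] [0.4394 0.2598 0.152 ] rect [488.4 194.3] [71.1 16.7] 2.3
[193 199  31  23 420] [206.8 211.2] [ 0.4576 -0.0753  0.152 ] rect [208.8 210.1] [31.3 19.3] 18.4
[326 207  32  19 423] [340.4 217.9] [0.467  0.0855 0.152 ] rect [341.5 216. ] [18. 31.] 90.0
[360 209  33  17 383] [378.1 218.3] [0.4679 0.1311 0.152 ] rect [376. 217.] [16. 32.] 90.0
[226 213  33  20 445] [242.9 222.4] [ 0.472  -0.0324  0.152 ] rect [242.  221.3] [31.8 19. ] 8.1
[523 219  17  35 121] [526.8 233.9] [0.4895 0.3177 0.152 ] rect [526.9 234.3] [13.9 35.4] 18.4
```

>>> send_rows --commands '[0.017,-0.118,0,0,0,0.104,0.017,-0.118,0,0,0,0.104,0.017,-0.118,0,0,0,0.104,0.017,-0.118,0,0,0,0.104,0.017,-0.118,0,0,0,0.104]'

```text
t: 45.85
tool_pos: [0.5433, -0.0218, 0.3405]
eef_rot: [[-0.948, 0.317, -0.0], [0.317, 0.948, 0.0], [0.0, 0.0, -1.0]]
contact_force: [0.0, -0.5, -0.5]
finger_gap: 0.0851
grip_force: 0.0
```

>>> send_rows --commands '[0,0,0,0,0,0,0,0,0,0,0,0,0,0,0,0,0,0]'

```text
t: 46.15
tool_pos: [0.5432, -0.0226, 0.3407]
eef_rot: [[-0.947, 0.32, -0.0], [0.32, 0.947, 0.0], [0.0, 0.0, -1.0]]
contact_force: [0.3, -0.6, 0.1]
finger_gap: 0.0853
grip_force: 0.0
```

```bash
python3 - <<'E'
from h import *
w=snap('wrist','w25');s=bot.sense();print(s['tool_pos'],s['eef_rot'].round(4).tolist())
darks(w);c=blade(w,50,130,262,305);print([(int(v),round(float(u),1),int(k)) for v,u,k in c])
E
```

```text
[ 0.5432005  -0.02270294  0.34067789] [[-0.9474, 0.3201, 0.0], [0.3201, 0.9474, 0.0001], [-0.0, 0.0001, -1.0]]
[ 36 118  42  27 225] [ 56.8 130.3] [ 0.4125 -0.2322  0.152 ] rect [ 57.6 130.2] [42.9 20.1] 14.4
[242 122  36  14 468] [259.  128.3] [ 0.4807 -0.0265  0.152 ] rect [259.5 128.5] [13. 35.] 90.0
[281 122  19  14 222] [289.8 128.5] [0.4914 0.0043 0.152 ] rect [290.  128.5] [18. 13.] 0.0
[301 122  15  14 191] [308.1 128.3] [0.4974 0.0228 0.152 ] rect [308.  128.5] [13. 14.] 90.0
[368 199  66  28 166] [409.3 210.3] [0.6209 0.105  0.152 ] rect [401.4 214.6] [ 5.9 70.4] 67.2
[ 453  240   95   75 2085] [496.2 272.7] [0.7328 0.189  0.152 ] rect [499.3 270. ] [90.8 42. ] 36.9
[199 302  26  17 149] [211.  310.5] [ 0.6703 -0.159   0.152 ] rect [211.5 310. ] [ 6.4 29.2] 67.6
[(66, 289.4, 30), (67, 286.2, 32), (68, 286.1, 32), (69, 286.1, 32), (70, 284.2, 31), (71, 283.8, 30), (72, 281.5, 28), (73, 281.8, 31), (74, 285.1, 30), (75, 282.2, 29), (76, 284.4, 32), (77, 284.7, 32), (78, 285.1, 31), (79, 284.9, 31), (80, 281.4, 28), (81, 281.9, 32), (82, 282.8, 43), (83, 283.6, 32), (84, 284.6, 43), (85, 283.5, 31), (86, 281.1, 40), (87, 283.1, 41), (88, 281.8, 41), (89, 281.0, 39), (90, 281.5, 40), (91, 282.9, 36), (92, 285.8, 30), (93, 283.8, 29), (94, 278.2, 12), (95, 278.5, 12), (96, 278.0, 11), (97, 279.0, 11), (98, 278.7, 12), (99, 278.9, 12), (100, 279.0, 11), (101, 278.5, 12), (102, 278.5, 12), (103, 278.5, 12), (104, 280.3, 28), (105, 278.8, 29), (106, 278.5, 30), (107, 278.7, 29), (108, 278.7, 29), (109, 278.7, 29), (110, 278.5, 30), (111, 279.0, 29), (112, 278.5, 30), (113, 279.0, 29), (114, 278.7, 29), (115, 279.0, 29), (116, 278.8, 29), (117, 278.9, 29), (118, 279.0, 29), (119, 282.7, 43), (120, 283.0, 43), (121, 283.2, 43), (122, 290.6, 28), (123, 278.5, 6), (124, 284.9, 24), (125, 283.8, 25), (126, 284.6, 25), (127, 283.8, 25), (128, 284.3, 25)]
```

```bash
python3 - <<'E'
from h import *
w=load('w25');s=bot.sense();xh=-s['eef_rot'][:,0]
p=plane(w,(278.6,103.9),.165);m=(plane(w,(259,128.3),.152)*468+plane(w,(298.3,128.4),.152)*440)/908
g1=p-.018*xh;g2=m+.0028*xh-.044*xh;print(p,g1,g2)
g=(g1+g2)/2;g[2]=.151;print(g,togo(g))
E
```

```text
[0.46456672 0.00113867 0.165     ] [0.44751386 0.00690063 0.16499971] [0.44820194 0.00581588 0.15199934]
[0.4478579  0.00635826 0.151     ] [ 0.332 -0.01   0.632]
```

>>> send_rows --commands '[0.12,-0.01,0,0,0,0,0.24,-0.01,0.1,0,0,0,0.332,-0.01,0.2,0,0,0,0.332,-0.01,0.3,0,0,0,0.332,-0.01,0.3,0,0,0]'

```text
t: 46.7
tool_pos: [0.4445, 0.0064, 0.2479]
eef_rot: [[-0.947, 0.32, -0.006], [0.32, 0.948, -0.001], [0.006, -0.003, -1.0]]
contact_force: [0.6, 0.7, 0.3]
finger_gap: 0.0856
grip_force: 0.0
```

>>> send_rows --commands '[0,0,0.1,0,0,0,0,0,0.2,0,0,0,0,0,0.29,0,0,0,0,0,0.332,0,0,0,0,0,0.332,0,0,0]'

```text
t: 47.2
tool_pos: [0.4479, 0.0059, 0.1508]
eef_rot: [[-0.947, 0.321, -0.002], [0.321, 0.947, -0.002], [0.001, -0.002, -1.0]]
contact_force: [0.2, -0.1, 0.2]
finger_gap: 0.0851
grip_force: 0.0
```

>>> send_rows --commands '[0,0,0,0,0,0,0,0,0,0,0,0,0,0,0,0,0,0]'

```text
t: 47.5
tool_pos: [0.449, 0.0064, 0.1523]
eef_rot: [[-0.947, 0.321, 0.002], [0.321, 0.947, 0.001], [-0.002, 0.002, -1.0]]
contact_force: [-0.3, 0.3, 0.7]
finger_gap: 0.0857
grip_force: 0.0
```

>>> send_rows --commands '[0,0,0,0,0,0,0,0,0,0,0,0,0,0,0,0,0,0,0,0,0,0,0,0,0,0,0,0,0,0]' --grip -1

```text
t: 48.0
tool_pos: [0.4479, 0.0062, 0.1511]
eef_rot: [[-0.947, 0.321, 0.0], [0.321, 0.947, 0.0], [0.0, 0.0, -1.0]]
contact_force: [-0.6, 0.0, -0.9]
finger_gap: 0.0122
grip_force: 0.6
```

>>> send_rows --commands '[0,0,0,0,0,0,0,0,0,0,0,0,0,0,0,0,0,0,0,0,0,0,0,0,0,0,0,0,0,0]'

```text
t: 48.5
tool_pos: [0.4479, 0.0065, 0.1512]
eef_rot: [[-0.947, 0.321, 0.0], [0.321, 0.947, 0.0], [0.0, 0.0, -1.0]]
contact_force: [-1.4, 0.8, 4.6]
finger_gap: 0.0083
grip_force: 59.0
```

```bash
python3 - <<'E'
from h import *
s=bot.sense();print(s['t'],s['tool_pos'],s['eef_rot'].round(4).tolist(),s['contact_force'],s['moment'])
print(s['eef_rot'].T@(np.array([.4479,.0064,.151])-s['tool_pos']))
print(togo([.448,.335,.24]),togo([.5625,.345,.223]))
E
```

```text
48.5 [0.44793854 0.0064507  0.15123739] [[-0.9472, 0.3207, 0.0], [0.3207, 0.9472, 0.0005], [0.0001, 0.0004, -1.0]] [-1.40883137  0.79170941  4.64721471] [ 0.24833474  0.30012399 -0.03010822]
[ 2.02203982e-05 -6.04838517e-05  2.37363251e-04]
[ 0.351  1.038 -0.295] [ 0.     1.191 -0.239]
```

>>> send_rows --commands '[0,0,-0.06,0,0,0,0,0,-0.18,0,0,-0.045,0,0,-0.29,0,0,-0.09,0,0,-0.29,0,0,-0.135,0,0,-0.29,0,0,-0.135]'

```text
t: 49.0
tool_pos: [0.4476, 0.0062, 0.2379]
eef_rot: [[-0.995, -0.097, 0.0], [-0.097, 0.995, 0.001], [-0.0, 0.001, -1.0]]
contact_force: [-0.4, 0.4, -4.1]
finger_gap: 0.0083
grip_force: 60.0
```

>>> send_rows --commands '[-0.01,0.1,0,0,0,0,-0.02,0.21,0,0,0,0,-0.032,0.32,0,0,0,0,-0.043,0.44,0,0,0,0,-0.055,0.553,0,0,0,0]'

```text
t: 49.5
tool_pos: [0.4463, 0.1734, 0.236]
eef_rot: [[-0.996, -0.094, -0.004], [-0.094, 0.996, -0.003], [0.004, -0.002, -1.0]]
contact_force: [0.3, 0.5, -3.6]
finger_gap: 0.0079
grip_force: 60.3
```

>>> send_rows --commands '[-0.01,0.12,0,0,0,0,-0.02,0.24,0,0,0,0,-0.032,0.36,0,0,0,0,-0.043,0.47,0,0,0,0,-0.055,0.553,0,0,0,0]'

```text
t: 50.0
tool_pos: [0.4464, 0.3414, 0.2354]
eef_rot: [[-0.995, -0.096, -0.003], [-0.096, 0.995, -0.003], [0.004, -0.003, -1.0]]
contact_force: [-0.2, 1.0, -3.7]
finger_gap: 0.0084
grip_force: 60.5
```

>>> send_rows --commands '[-0.09,-0.004,0.01,0,0,0,-0.18,-0.008,0.02,0,0,0,-0.27,-0.012,0.04,0,0,0,-0.375,-0.016,0.05,0,0,0,-0.375,-0.016,0.05,0,0,0]'

```text
t: 50.5
tool_pos: [0.5634, 0.3435, 0.2192]
eef_rot: [[-0.996, -0.091, -0.0], [-0.091, 0.996, -0.006], [0.001, -0.006, -1.0]]
contact_force: [0.7, -1.2, -3.2]
finger_gap: 0.008
grip_force: 61.1
```

>>> send_rows --commands '[0,0,0,0,0,0,0,0,0,0,0,0,0,0,0,0,0,0]'

```text
t: 50.8
tool_pos: [0.5593, 0.3463, 0.2226]
eef_rot: [[-0.995, -0.098, -0.002], [-0.098, 0.995, 0.0], [0.002, 0.0, -1.0]]
contact_force: [1.0, -0.8, -3.5]
finger_gap: 0.0079
grip_force: 60.7
```

```bash
python3 - <<'E'
from h import *
r=st(0);s=bot.sense()
for n in('scene','side'): rollers(snap(n,n[:2]+'26'),r,Y)
print(togo(tcp_at(.1145,.0017)))
E
```

```text
50.8 [0.55928477 0.34631042 0.2225885 ] yaw -0.0979 [ 1.  -0.8 -3.5] [ 0.02  0.03 -0.01]
lat -0.002 dist 0.1152
exp [[329.1, 297.4], [344.1, 312.5]]
   [324 289  31  34 384] [339.4 305.3]
exp [[283.6, 120.7], [279.3, 114.9]]
   [275 111  10  16  58] [280.9 118.5]
[-0.004 -0.002  0.002]
```

>>> send_rows --commands '[-0.006,-0.03,0,0,0,0,-0.006,-0.06,0,0,0,0,-0.006,-0.09,0,0,0,0,-0.006,-0.12,0,0,0,0,-0.006,-0.15,0,0,0,0]'

```text
t: 51.4
tool_pos: [0.5671, 0.3, 0.2232]
eef_rot: [[-0.995, -0.097, -0.0], [-0.097, 0.995, 0.0], [0.0, 0.0, -1.0]]
contact_force: [1.0, 0.2, -3.1]
finger_gap: 0.0078
grip_force: 60.7
```

>>> send_rows --commands '[0,-0.025,0,0,0,0,0,-0.05,0,0,0,0,0,-0.075,0,0,0,0,0,-0.1,0,0,0,0,0,-0.125,0,0,0,0]'

```text
t: 51.9
tool_pos: [0.5707, 0.2634, 0.2231]
eef_rot: [[-0.995, -0.098, 0.0], [-0.098, 0.995, 0.0], [-0.0, 0.0, -1.0]]
contact_force: [-0.1, 0.5, -4.4]
finger_gap: 0.0079
grip_force: 60.7
```

```bash
python3 -c "
from h import *
st(0)"
```

```text
51.9 [0.57070153 0.2634068  0.22308973] yaw -0.0976 [-0.1  0.5 -4.4] [-0.    0.12  0.06]
lat 0.0014 dist 0.0316
```

>>> send_rows --commands '[0,-0.025,0,0,0,0,0,-0.05,0,0,0,0,0,-0.075,0,0,0,0,0,-0.1,0,0,0,0,0,-0.125,0,0,0,0]'

```text
t: 52.4
tool_pos: [0.5744, 0.2261, 0.2232]
eef_rot: [[-0.995, -0.098, 0.0], [-0.098, 0.995, 0.0], [-0.0, 0.0, -1.0]]
contact_force: [-1.0, -0.5, -2.4]
finger_gap: 0.008
grip_force: 61.3
```

```bash
python3 -c "
from h import *
r=st(0)
for n in('scene','side'): rollers(snap(n,n[:2]+'27'),r,Y,rad=20)"
```

```text
52.4 [0.57442708 0.22606966 0.22324659] yaw -0.0975 [-1.  -0.5 -2.4] [ 0.1   0.14 -0.02]
lat 0.0016 dist -0.0059
exp [[291.0, 260.5], [303.8, 273.5]]
   [304 270  10  13  85] [308.4 276.1]
exp [[297.7, 137.8], [292.8, 131.2]]
```

>>> send_rows --commands '[0,-0.05,0,0,0,0,0,-0.1,0,0,0,0,0,-0.15,0,0,0,0,0,-0.2,0,0,0,0,0,-0.25,0,0,0,0]'

```text
t: 53.0
tool_pos: [0.5817, 0.15, 0.2231]
eef_rot: [[-0.995, -0.096, -0.0], [-0.096, 0.995, -0.0], [0.0, -0.0, -1.0]]
contact_force: [-0.4, 1.7, -2.6]
finger_gap: 0.008
grip_force: 61.3
```

>>> send_rows --commands '[0,-0.05,0,0,0,0,0,-0.1,0,0,0,0,0,-0.15,0,0,0,0,0,-0.2,0,0,0,0,0,-0.25,0,0,0,0]'

```text
t: 53.5
tool_pos: [0.589, 0.0761, 0.2231]
eef_rot: [[-0.995, -0.098, 0.0], [-0.098, 0.995, 0.0], [-0.0, 0.0, -1.0]]
contact_force: [0.4, 0.8, -2.5]
finger_gap: 0.0082
grip_force: 61.3
```

>>> send_rows --commands '[0,-0.04,0,0,0,0,0,-0.08,0,0,0,0,0,-0.12,0,0,0,0,0,-0.16,0,0,0,0,0,-0.2,0,0,0,0]'

```text
t: 54.0
tool_pos: [0.5948, 0.0168, 0.2231]
eef_rot: [[-0.995, -0.098, -0.0], [-0.098, 0.995, 0.0], [0.0, 0.0, -1.0]]
contact_force: [0.1, 1.3, -2.3]
finger_gap: 0.008
grip_force: 61.3
```

>>> send_rows --commands '[0,-0.03,0,0,0,0,0,-0.055,0,0,0,0,0,-0.075,0,0,0,0,0,-0.084,0,0,0,0,0,-0.084,0,0,0,0]'

```text
t: 54.5
tool_pos: [0.5973, -0.008, 0.2231]
eef_rot: [[-0.995, -0.097, 0.0], [-0.097, 0.995, -0.0], [-0.0, -0.0, -1.0]]
contact_force: [0.1, -0.6, -2.6]
finger_gap: 0.0083
grip_force: 61.2
```

>>> send_rows --commands '[0,0,0,0,0,0,0,0,0.003,0,0,0,0,0,0.006,0,0,0,0,0,0.0075,0,0,0,0,0,0.0075,0,0,0]'

```text
t: 55.0
tool_pos: [0.5968, -0.0076, 0.2215]
eef_rot: [[-0.995, -0.097, -0.001], [-0.097, 0.995, 0.0], [0.001, 0.0, -1.0]]
contact_force: [-4.5, -0.8, 5.4]
finger_gap: 0.0083
grip_force: 63.0
```

```bash
python3 -c "
from h import *
r=st(0)"
```

```text
55.0 [ 0.59682866 -0.00764095  0.22148628] yaw -0.0973 [-4.5 -0.8  5.4] [-0.17  1.   -0.03]
lat 0.0016 dist -0.2407
```

>>> send_rows --commands '[0,0,0,0,0,0,0,0,0,0,0,0,0,0,0,0,0,0,0,0,0,0,0,0,0,0,0,0,0,0]' --grip 1

```text
t: 55.5
tool_pos: [0.5974, -0.0073, 0.2208]
eef_rot: [[-0.995, -0.098, 0.0], [-0.098, 0.995, 0.0], [-0.0, 0.0, -1.0]]
contact_force: [0.1, -0.1, -0.1]
finger_gap: 0.0797
grip_force: 0.0
```

>>> send_rows --commands '[0,0,-0.05,0,0,0,0,0,-0.15,0,0,0,0,0,-0.3,0,0,0,0,0,-0.45,0,0,0,0,0,-0.46,0,0,0]'

```text
t: 56.0
tool_pos: [0.6004, -0.0087, 0.3667]
eef_rot: [[-0.995, -0.097, 0.013], [-0.097, 0.995, 0.001], [-0.013, -0.0, -1.0]]
contact_force: [1.0, -1.4, 0.6]
finger_gap: 0.0853
grip_force: 0.0
```

>>> send_rows --commands '[0.404,-0.704,0,0,0,0.059,0.404,-0.704,0,0,0,0.059,0.404,-0.704,0,0,0,0.059,0.404,-0.704,0,0,0,0.059,0.404,-0.704,0,0,0,0.059]'

```text
t: 56.5
tool_pos: [0.4954, -0.2322, 0.3596]
eef_rot: [[-0.996, 0.089, 0.001], [0.089, 0.996, 0.0], [-0.001, 0.0, -1.0]]
contact_force: [1.4, -0.4, 0.1]
finger_gap: 0.0853
grip_force: 0.0
```

>>> send_rows --commands '[0,0,0,0,0,0,0,0,0,0,0,0,0,0,0,0,0,0,0,0,0,0,0,0]'

```text
t: 56.9
tool_pos: [0.4982, -0.2277, 0.3587]
eef_rot: [[-0.996, 0.084, -0.0], [0.084, 0.996, 0.0], [0.0, 0.0, -1.0]]
contact_force: [-0.0, 0.2, 0.1]
finger_gap: 0.0857
grip_force: 0.0
```

```bash
python3 - <<'E'
from h import *
w=snap('wrist','w28');s=bot.sense();st(0);print(s['eef_rot'].round(4).tolist(),s['joints'].round(1))
darks(w,.178);c=blade(w,40,130,262,305);print([(int(v),round(float(u),1),int(k)) for v,u,k in c][::2])
g=np.array([.3987,-.2288,.171]);a=np.radians(-5);xh=np.array([np.cos(a),np.sin(a),0]);yh=np.array([-np.sin(a),np.cos(a),0])
q=g+[0,0,.02]+np.array([-.018*xh-.006*yh,-.018*xh+.006*yh,.018*xh+.006*yh,.018*xh-.006*yh]);print('pred blade',proj(w,q).round(1).tolist())
r=g+.044*xh-[0,0,.013];print('pred roller ctr',proj(w,[r-.022*yh,r+.022*yh]).round(1).tolist())
print(togo(g+[0,0,.006]))
for n in('scene','side'): snap(n,n[:2]+'28')
E
```

```text
56.95 [ 0.49807107 -0.22787152  0.35865225] yaw 0.0846 [-0.2  0.4  0.9] [ 0.03 -0.   -0.03]
lat -0.1177 dist -0.4505
[[-0.9964, 0.0846, -0.0003], [0.0846, 0.9964, 0.0002], [0.0003, 0.0002, -1.0]] [-22.4  11.3  50.7  90.8  -8.8  82.1 114.1]
[ 119  107   70   56 2444] [157.2 133. ] [ 0.4337 -0.3519  0.178 ] rect [153.8 133.7] [51.  62.8] 80.5
[233 122  16  14 193] [240.4 128.1] [ 0.4364 -0.2649  0.178 ] rect [240.5 128.5] [13. 15.] 90.0
[251 123  19  14 217] [259.9 129.2] [ 0.4392 -0.2449  0.178 ] rect [260.  129.5] [13. 18.] 90.0
[273 123  37  15 486] [291.7 129.5] [ 0.4422 -0.2121  0.178 ] rect [291. 130.] [14. 36.] 90.0
[462 237  43  52 950] [484.  262.2] [0.6119 0.0014 0.178 ] rect [483.5 261.4] [55.3 36. ] 20.7
[501 242  40  25 322] [520.5 254.2] [0.6053 0.0435 0.178 ] rect [520.5 254.2] [22.3 35.8] 80.0
[196 246  16  39 133] [203.7 265.8] [ 0.5883 -0.3267  0.178 ] rect [203.5 265. ] [ 6.  39.9] 24.9
[(66, 278.8, 34), (68, 277.2, 35), (70, 278.9, 36), (72, 277.1, 39), (74, 277.5, 35), (76, 279.1, 37), (78, 279.2, 35), (80, 279.3, 37), (82, 282.5, 39), (84, 282.4, 40), (86, 283.3, 40), (88, 284.2, 40), (90, 284.5, 40), (92, 283.0, 40), (94, 280.3, 40), (96, 270.5, 12), (98, 270.5, 12), (100, 270.5, 12), (102, 270.5, 12), (104, 274.0, 25), (106, 274.0, 25), (108, 274.0, 25), (110, 274.0, 25), (112, 273.5, 24), (114, 274.0, 25), (116, 273.5, 24), (118, 273.5, 24), (120, 278.6, 35), (122, 279.8, 37), (124, 271.0, 7), (126, 271.0, 7), (128, 271.0, 7)]
pred blade [[264.8, 64.9], [277.5, 64.9], [277.6, 104.8], [265.3, 104.7]]
pred roller ctr [[252.5, 130.6], [292.6, 130.7]]
[ 0.33  -0.031  0.606]
```

>>> send_rows --commands '[0.12,-0.033,0,0,0,0,0.24,-0.033,0.1,0,0,0,0.33,-0.033,0.2,0,0,0,0.33,-0.033,0.3,0,0,0,0.33,-0.033,0.3,0,0,0]'

```text
t: 57.55
tool_pos: [0.3949, -0.229, 0.266]
eef_rot: [[-0.996, 0.087, -0.006], [0.087, 0.996, 0.003], [0.006, 0.003, -1.0]]
contact_force: [-0.1, 0.0, -0.6]
finger_gap: 0.0855
grip_force: 0.0
```

>>> send_rows --commands '[0,0,0.1,0,0,0,0,0,0.2,0,0,0,0,0,0.27,0,0,0,0,0,0.305,0,0,0,0,0,0.305,0,0,0]'

```text
t: 58.05
tool_pos: [0.3981, -0.2306, 0.1772]
eef_rot: [[-0.996, 0.087, -0.002], [0.087, 0.996, -0.001], [0.002, -0.001, -1.0]]
contact_force: [0.5, 0.9, -0.5]
finger_gap: 0.085
grip_force: 0.0
```

>>> send_rows --commands '[0,0,0,0,0,0,0,0,0,0,0,0,0,0,0,0,0,0]'

```text
t: 58.35
tool_pos: [0.3985, -0.2309, 0.1784]
eef_rot: [[-0.996, 0.087, 0.002], [0.087, 0.996, -0.0], [-0.002, 0.0, -1.0]]
contact_force: [-1.1, 0.4, 0.4]
finger_gap: 0.0854
grip_force: 0.0
```

>>> send_rows --commands '[0,0,0,0,0,0,0,0,0,0,0,0,0,0,0,0,0,0,0,0,0,0,0,0,0,0,0,0,0,0]' --grip -1

```text
t: 58.85
tool_pos: [0.3976, -0.2306, 0.1773]
eef_rot: [[-0.996, 0.088, -0.0], [0.088, 0.996, 0.0], [0.0, 0.0, -1.0]]
contact_force: [-0.6, -0.3, 1.5]
finger_gap: 0.0124
grip_force: 0.3
```

>>> send_rows --commands '[0,0,0,0,0,0,0,0,0,0,0,0,0,0,0,0,0,0,0,0,0,0,0,0,0,0,0,0,0,0]'

```text
t: 59.35
tool_pos: [0.3975, -0.2306, 0.1773]
eef_rot: [[-0.996, 0.088, -0.0], [0.088, 0.996, 0.0], [0.0, 0.0, -1.0]]
contact_force: [-2.4, 1.5, 2.0]
finger_gap: 0.0081
grip_force: 58.8
```

```bash
python3 - <<'E'
from h import *
s=bot.sense();st(0);print(s['eef_rot'].round(4).tolist(),s['joints'].round(1))
print(s['eef_rot'].T@(np.array([.3985,-.2292,.177])-s['tool_pos']))
E
```

```text
59.35 [ 0.39752392 -0.2305981   0.17732632] yaw 0.0876 [-2.4  1.5  2. ] [0.07 0.33 0.01]
lat -0.218 dist -0.4436
[[-0.9962, 0.0876, -0.0003], [0.0876, 0.9962, 0.0003], [0.0004, 0.0003, -1.0]] [-23.2   8.1  52.6 116.9  -7.6  58.3 118.2]
[-0.0008499   0.00147818  0.00032642]
```

>>> send_rows --commands '[0,0,-0.06,0,0,0,0,0,-0.15,0,0,0,0,0,-0.21,0,0,-0.03,0,0,-0.21,0,0,-0.0594,0,0,-0.21,0,0,-0.0594]'

```text
t: 59.85
tool_pos: [0.3975, -0.2303, 0.24]
eef_rot: [[-0.995, -0.099, -0.0], [-0.099, 0.995, 0.001], [-0.0, 0.001, -1.0]]
contact_force: [0.5, 0.6, -4.6]
finger_gap: 0.0084
grip_force: 59.3
```

>>> send_rows --commands '[-0.02,0.12,0,0,0,0,-0.045,0.25,0,0,0,0,-0.07,0.38,0,0,0,0,-0.094,0.51,0,0,0,0,-0.116,0.632,0,0,0,0]'

```text
t: 60.35
tool_pos: [0.4125, -0.0367, 0.2393]
eef_rot: [[-0.995, -0.097, -0.002], [-0.097, 0.995, 0.0], [0.002, 0.0, -1.0]]
contact_force: [0.5, -0.2, -2.8]
finger_gap: 0.008
grip_force: 59.7
```

>>> send_rows --commands '[-0.02,0.12,0,0,0,0,-0.045,0.25,0,0,0,0,-0.07,0.38,0,0,0,0,-0.094,0.51,0,0,0,0,-0.116,0.632,0,0,0,0]'

```text
t: 60.85
tool_pos: [0.4285, 0.1551, 0.239]
eef_rot: [[-0.995, -0.097, -0.002], [-0.097, 0.995, -0.001], [0.002, -0.001, -1.0]]
contact_force: [1.0, -0.2, -3.0]
finger_gap: 0.008
grip_force: 59.7
```

>>> send_rows --commands '[-0.02,0.12,0,0,0,0,-0.045,0.25,0,0,0,0,-0.07,0.38,0,0,0,0,-0.094,0.51,0,0,0,0,-0.116,0.632,0,0,0,0]'

```text
t: 61.35
tool_pos: [0.4445, 0.3471, 0.2385]
eef_rot: [[-0.995, -0.097, -0.002], [-0.097, 0.995, -0.002], [0.002, -0.002, -1.0]]
contact_force: [0.6, 1.6, -2.5]
finger_gap: 0.0082
grip_force: 59.7
```

>>> send_rows --commands '[-0.09,-0.008,0.01,0,0,0,-0.18,-0.016,0.02,0,0,0,-0.27,-0.024,0.04,0,0,0,-0.37,-0.034,0.055,0,0,0,-0.382,-0.034,0.055,0,0,0]'

```text
t: 61.85
tool_pos: [0.5632, 0.3446, 0.2206]
eef_rot: [[-0.996, -0.093, -0.0], [-0.093, 0.996, -0.004], [0.001, -0.004, -1.0]]
contact_force: [0.3, -1.0, -2.9]
finger_gap: 0.0082
grip_force: 61.4
```

>>> send_rows --commands '[0,0,0,0,0,0,0,0,0,0,0,0,0,0,0,0,0,0,0,0,0,0,0,0]'

```text
t: 62.25
tool_pos: [0.5596, 0.3474, 0.2241]
eef_rot: [[-0.995, -0.1, -0.0], [-0.1, 0.995, 0.001], [0.0, 0.001, -1.0]]
contact_force: [-0.1, 0.5, -3.7]
finger_gap: 0.0078
grip_force: 61.2
```

```bash
python3 - <<'E'
from h import *
r=st(.0008);s=bot.sense()
for n in('scene','side'): rollers(snap(n,n[:2]+'29'),r,Y)
print(togo(tcp_at(.115,.002)-.0003*X))
E
```

```text
62.25 [0.55961308 0.34735006 0.22414062] yaw -0.0996 [-0.1  0.5 -3.7] [-0.04  0.09  0.02]
lat -0.0008 dist 0.1162
exp [[329.1, 297.6], [344.1, 312.8]]
   [324 289  31  34 388] [339.3 305.4]
exp [[283.8, 120.1], [279.5, 114.3]]
   [275 110  11  17  64] [281.1 118.4]
[-0.003 -0.003  0.004]
```

>>> send_rows --commands '[-0.004,-0.03,0.003,0,0,0,-0.004,-0.06,0.003,0,0,0,-0.004,-0.09,0.003,0,0,0,-0.004,-0.12,0.003,0,0,0,-0.004,-0.15,0.003,0,0,0]'

```text
t: 62.85
tool_pos: [0.5663, 0.3009, 0.2231]
eef_rot: [[-0.995, -0.098, 0.0], [-0.098, 0.995, 0.0], [-0.0, 0.0, -1.0]]
contact_force: [0.3, -0.5, -4.1]
finger_gap: 0.0081
grip_force: 61.1
```

>>> send_rows --commands '[0,-0.025,0,0,0,0,0,-0.05,0,0,0,0,0,-0.075,0,0,0,0,0,-0.1,0,0,0,0,0,-0.125,0,0,0,0]'

```text
t: 63.35
tool_pos: [0.5699, 0.2643, 0.223]
eef_rot: [[-0.995, -0.099, 0.0], [-0.099, 0.995, 0.0], [-0.0, 0.0, -1.0]]
contact_force: [-0.4, 0.1, -2.9]
finger_gap: 0.0083
grip_force: 61.1
```

>>> send_rows --commands '[0,-0.025,0,0,0,0,0,-0.05,0,0,0,0,0,-0.075,0,0,0,0,0,-0.1,0,0,0,0,0,-0.125,0,0,0,0]'

```text
t: 63.85
tool_pos: [0.5737, 0.227, 0.2231]
eef_rot: [[-0.995, -0.099, 0.0], [-0.099, 0.995, 0.0], [-0.0, 0.0, -1.0]]
contact_force: [-0.4, 0.2, -2.9]
finger_gap: 0.0076
grip_force: 61.5
```

```bash
python3 -c "
from h import *
r=st(.0008)
for n in('scene','side'): rollers(snap(n,n[:2]+'30'),r,Y,rad=20)"
```

```text
63.85 [0.57366226 0.22697388 0.22308126] yaw -0.0987 [-0.4  0.2 -2.9] [ 0.14  0.07 -0.  ]
lat 0.0017 dist -0.0049
exp [[291.3, 260.8], [304.0, 273.9]]
   [304 270  10  13  90] [308.4 276.2]
exp [[297.6, 137.7], [292.7, 131.1]]
```

>>> send_rows --commands '[0,-0.05,0,0,0,0,0,-0.1,0,0,0,0,0,-0.15,0,0,0,0,0,-0.2,0,0,0,0,0,-0.25,0,0,0,0]'

```text
t: 64.45
tool_pos: [0.581, 0.151, 0.223]
eef_rot: [[-0.995, -0.098, 0.0], [-0.098, 0.995, -0.0], [-0.0, -0.0, -1.0]]
contact_force: [0.7, 0.6, -1.9]
finger_gap: 0.008
grip_force: 61.6
```

>>> send_rows --commands '[0,-0.05,0,0,0,0,0,-0.1,0,0,0,0,0,-0.145,0,0,0,0,0,-0.18,0,0,0,0,0,-0.205,0,0,0,0]'

```text
t: 64.95
tool_pos: [0.5871, 0.0904, 0.223]
eef_rot: [[-0.995, -0.098, -0.0], [-0.098, 0.995, -0.0], [0.0, -0.0, -1.0]]
contact_force: [0.2, 0.2, -3.1]
finger_gap: 0.0082
grip_force: 61.6
```

>>> send_rows --commands '[0,-0.015,0,0,0,0,0,-0.027,0,0,0,0,0,-0.036,0,0,0,0,0,-0.039,0,0,0,0,0,-0.039,0,0,0,0]'

```text
t: 65.45
tool_pos: [0.5882, 0.0802, 0.2229]
eef_rot: [[-0.995, -0.099, 0.0], [-0.099, 0.995, 0.0], [-0.0, 0.0, -1.0]]
contact_force: [0.4, 0.2, -2.1]
finger_gap: 0.0081
grip_force: 61.6
```

>>> send_rows --commands '[0,0,0,0,0,0,0,0,0.003,0,0,0,0,0,0.005,0,0,0,0,0,0.006,0,0,0,0,0,0.006,0,0,0]'

```text
t: 65.95
tool_pos: [0.5879, 0.0802, 0.2216]
eef_rot: [[-0.995, -0.099, -0.0], [-0.099, 0.995, 0.001], [0.0, 0.001, -1.0]]
contact_force: [-4.1, 1.1, 4.1]
finger_gap: 0.0081
grip_force: 63.0
```

```bash
python3 -c "
from h import *
r=st(.0008)"
```

```text
65.95 [0.58793733 0.08019136 0.22163722] yaw -0.0987 [-4.1  1.1  4.1] [0.05 0.83 0.02]
lat 0.0019 dist -0.1524
```

>>> send_rows --commands '[0,0,0,0,0,0,0,0,0,0,0,0,0,0,0,0,0,0,0,0,0,0,0,0,0,0,0,0,0,0]' --grip 1

```text
t: 66.45
tool_pos: [0.5883, 0.08, 0.2211]
eef_rot: [[-0.995, -0.099, 0.0], [-0.099, 0.995, -0.0], [-0.0, -0.0, -1.0]]
contact_force: [0.2, 0.7, -0.1]
finger_gap: 0.0798
grip_force: 0.0
```

>>> send_rows --commands '[0,0,-0.05,0,0,0,0,0,-0.15,0,0,0,0,0,-0.3,0,0,0,0,0,-0.45,0,0,0,0,0,-0.6,0,0,0]'

```text
t: 66.95
tool_pos: [0.588, 0.0798, 0.4044]
eef_rot: [[-0.995, -0.098, 0.002], [-0.098, 0.995, 0.0], [-0.002, 0.0, -1.0]]
contact_force: [1.3, 0.1, 0.4]
finger_gap: 0.0854
grip_force: 0.0
```

>>> send_rows --commands '[0.1,0.1,0,0,0,0,0.2,0.2,0,0,0,0,0.3,0.3,0,0,0,0,0.4,0.3,0,0,0,0,0.4,0.3,0,0,0,0]'

```text
t: 67.45
tool_pos: [0.4572, 0.1586, 0.403]
eef_rot: [[-0.995, -0.103, 0.001], [-0.103, 0.995, 0.002], [-0.001, 0.002, -1.0]]
contact_force: [1.5, -0.7, -0.1]
finger_gap: 0.0853
grip_force: 0.0
```

>>> send_rows --commands '[0,0,0,0,0,0,0,0,0,0,0,0,0,0,0,0,0,0,0,0,0,0,0,0,0,0,0,0,0,0]'

```text
t: 67.95
tool_pos: [0.4603, 0.1575, 0.4009]
eef_rot: [[-0.995, -0.098, -0.0], [-0.098, 0.995, -0.0], [0.0, -0.0, -1.0]]
contact_force: [-0.2, 0.7, -1.0]
finger_gap: 0.0853
grip_force: 0.0
```

```bash
python3 - <<'E'
from h import *
st(0);a=snap('scene','sf1');b=snap('side','df1')
cv2.imwrite('pics/final.png',np.hstack([cv2.resize(a['color'][80:330,130:400,::-1],(400,560)),cv2.resize(b['color'][100:390,200:410,::-1],(400,560))]))
E
```

```text
67.95 [0.46030349 0.15751481 0.40091829] yaw -0.0977 [-0.2  0.7 -1. ] [ 0.02 -0.06  0.02]
lat -0.1186 dist -0.0633
```

View pics/final.png

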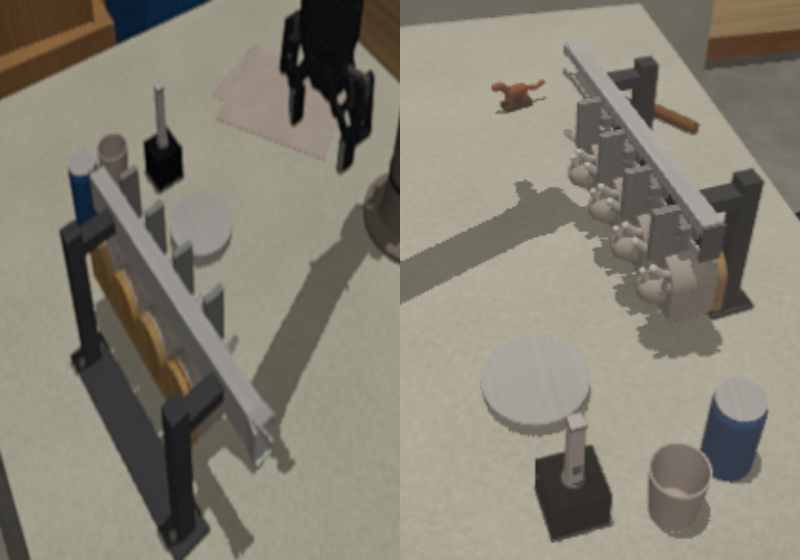

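>>> send_rows --commands '[0,0,0,0,0,0,0,0,0,0,0,0,0,0,0,0,0,0,0,0,0,0,0,0,0,0,0,0,0,0]'

```text
t: 68.55
tool_pos: [0.4598, 0.1578, 0.4012]
eef_rot: [[-0.995, -0.099, 0.0], [-0.099, 0.995, 0.0], [-0.0, 0.0, -1.0]]
contact_force: [0.2, -0.5, -0.3]
finger_gap: 0.0856
grip_force: 0.0
```

```bash
python3 - <<'E'
from h import *
a=load('sf1')['color'].astype(int);b=snap('scene','sf2')['color'].astype(int);d=abs(a-b).max(2);print('moved px',(d>12).sum(),np.argwhere(d>12)[:8].tolist())
c=abs(load('df1')['color'].astype(int)-snap('side','df2')['color'].astype(int)).max(2);print((c>12).sum())
E
```

```text
moved px 365 [[7, 220], [19, 304], [32, 367], [35, 313], [42, 365], [61, 374], [61, 375], [62, 374]]
130
```

>>> send_rows --commands '[0,0,0,0,0,0,0,0,0,0,0,0,0,0,0,0,0,0,0,0,0,0,0,0,0,0,0,0,0,0]'

```text
t: 69.15
tool_pos: [0.4599, 0.1578, 0.4012]
eef_rot: [[-0.995, -0.099, 0.0], [-0.099, 0.995, 0.0], [-0.0, 0.0, -1.0]]
contact_force: [0.0, -0.7, -0.9]
finger_gap: 0.0855
grip_force: 0.0
```

>>> send_rows --commands '[0,0,0,0,0,0,0,0,0,0,0,0,0,0,0,0,0,0,0,0,0,0,0,0,0,0,0,0,0,0]'

```text
t: 69.65
tool_pos: [0.4599, 0.1578, 0.4012]
eef_rot: [[-0.995, -0.099, 0.0], [-0.099, 0.995, 0.0], [-0.0, 0.0, -1.0]]
contact_force: [0.5, -0.2, 0.4]
finger_gap: 0.0854
grip_force: 0.0
```

>>> send_rows --commands '[0,0,0,0,0,0,0,0,0,0,0,0,0,0,0,0,0,0,0,0,0,0,0,0,0,0,0,0,0,0]'

```text
t: 70.15
tool_pos: [0.4598, 0.1578, 0.4012]
eef_rot: [[-0.995, -0.099, 0.0], [-0.099, 0.995, 0.0], [-0.0, 0.0, -1.0]]
contact_force: [-0.3, 1.0, 0.2]
finger_gap: 0.0858
grip_force: 0.0
```

```bash
python3 - <<'E'
from h import *
c=abs(load('df2')['color'].astype(int)-snap('side','df3')['color'].astype(int)).max(2)[115:275,270:400];print((c>12).sum())
print(bot.sign_off())
E
```

```text
0
the job is handed in; nothing more can be done
None
```

The job is handed in at about 70 s: seam traced left to right with no contact felt, pen back in its dock, and all four heads hanging still on the rail with about 110 mm free at the mouth; the can, cup and figurine were not touched.

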